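Fit the heat sinks and fan to the repaired boards

ROBOT

A 7-joint arm with a two-finger parallel gripper is mounted at the origin on the work surface. World frame = base frame: x ahead of the robot, y to its left, z up, the work surface at z = 0. Lengths are in m, angles in degrees, forces in N, time in s.
With the tool pointing down it reaches from about 0.425 to 0.95 m from the base axis. Payload 4.7 kg.
Tool frame: the origin (TCP) lies at the very end of the fingers, on their centre line; the grasp point (between the pads) lies 19 mm behind it; z points along the fingers, y is the direction in which the jaws open and shut (so a half turn about z gives the same grasp; the last joint's range is limited). The gripper opens to 85 mm and grips with 20 to 120 N. Pads are 22 mm wide; open, the fingers measure 114 mm over their backs; the gripper's body (76 mm by 85 mm) begins 54 mm behind the grasp point. The pads swing forward as they close: fully open they stand 13 mm farther back than shut.
Start: joints at [63.891, 26.849, -2.785, 87.806, 1.381, 65.374, -4.715], TCP at [0.279, -0.614, 0.231] pointing down, gripper open.
Joint ranges: [-148.3, 148.3], [-19.14, 114.17], [-79.39, 73.82], [5.75, 140.21], [-59.74, 239.74], [12.07, 113.84], [-152.46, 152.46]. Speed limits (degrees/s): [147.25, 147.25, 180, 180, 180, 180, 180].

INTERFACE

Orientations are given as [roll, pitch, yaw] about the fixed x, y, z axes, in that order (R = Rz(yaw) Ry(pitch) Rx(roll)).
In Python, from rig import ctrl, viewer, job gives the robot as it stands. The module is installed in compiled form; this text tells all that it offers.
- The arm moves only by the shell command python3 -m inch 'ROWS' [FORCE]. ROWS is JSON, a list that holds one entry, the list of rows, each a list of 5 numbers: the closure in counts, from 0 (fully open) to 255 (shut), then the shift along the tool's x, y, z in cm, then the turn about the tool's z in degrees. In form: [[[jaw, dx, dy, dz, spin], ...]]. A call has 1 to 5 rows; each row is the pose to reach, as a shift and turn from the pose commanded when the call began, along the tool's axes at that moment; what a row does not reach only later rows make up. A row lasts 1/10 s, in which the tool goes at most 50 mm and 8.59 degrees, less where a joint would pass 70% of its speed; a pose out of reach is approached as far as the arm can. A call with a gripper value outside its range is refused whole. The fingers move at their own pace and stop on an object; FORCE is the grip in N (left out, the last holds). Time passes only in rows, so rows that repeat a pose let the fingers close. It gives the time, the measured TCP pose, the force and the opening at its end, in the units of the state.
- ctrl.state(): the state, without advancing time (a new reading comes with each control period).
- viewer.capture(name): name is "scene" or "side" or "wrist"; returns a dict with "img" (420x560x3 uint8, red, green, blue), "mtx" (3x3 intrinsics, pixels), "eye" and "orientation" of the camera in the world. Camera axes: x right, y down, z forward; pixel columns grow to the right and rows downward; lengths in m; the calibration is good to about 2 mm. The wrist camera is an equidistant fisheye: a pixel r from the principal point sees the ray r / f radians off the axis. A picture is of the moment at which its call begins. There is no depth.
- job.close_job(): hands the job in, once; it reports no verdict.
The state is a dict: "t": time; "joint_positions": joint angles; "qd": joint speeds; "tau": joint torques, N m; "ee_pos": TCP position; "ee_rot": TCP orientation; "contact_force": force on the tool from outside, world axes, zero at the start; "torque": the same for the moment, N m; "finger_gap": opening from 0.0 (shut) to 1.0 (fully open).
Only numpy, scipy, OpenCV 4.12 (cv2) and the standard library are available. Lean on these libraries where they do the work, as an engineer would, in place of code of your own. Each camera call takes 0.05 s, during which the arm holds its last target.

TASK

Fit the three chip heat sinks to the three circuit boards, each flat, centred and square on the main chip of its own size: the large aluminium one on the blue board, the medium black one on the green board, the small copper one on the red board. Once the large heat sink is in place on its chip, put the cooling fan flat, centred and square on top of it. Set the parts down rather than letting them drop, and leave the transformer, the tall transistor heat sink and the paste pot where they stand.

Things in the scene. Friction and masses are not known exactly. Their poses are not given: they have to be found in the camera images.
- sink_large: Large chip heat sink: bright bare aluminium, nine straight fins, 50 x 50 mm and 22 mm high, about 75 g. Square, so quarter turns are alike. Origin at the centre of its underside, z up, x along the fins. Stands loose on the bench, fins up. Belongs on the 50 mm chip of the blue board.
- sink_medium: Medium chip heat sink: black, a field of low pins, 36 x 36 mm and 18 mm high, about 35 g. Square, so quarter turns are alike. Origin at the centre of its underside, z up, x along one side. Stands loose on the bench, pins up. Belongs on the 36 mm chip of the green board.
- sink_small: Small chip heat sink: copper, five straight fins, 26 x 26 mm and 14 mm high, about 32 g. Square, so quarter turns are alike. Origin at the centre of its underside, z up, x along the fins. Stands loose on the bench, fins up. Belongs on the 26 mm chip of the red board.
- fan: Small cooling fan: square dark frame 50 x 50 mm and 15 mm thick with a pale grey hub and blades, about 40 g, lying flat and loose on the bench. Origin at the centre of its underside, z up, x and y along its sides; quarter turns are alike. Same footprint as the large heat sink, on whose fins it goes.
- board_blue: Blue circuit board, 130 x 108 mm, fixed on 6 mm standoffs; board top 8 mm above the bench. Origin on the bench under the main chip's centre; x along the long side, z up. Main chip 50 x 50 mm with a grey metal lid, mid-board; flat top 12 mm above the bench. Chip sides run along x and y. Fingers may come down in a band 16 mm either side of the chip's x and y centre lines (parts there under 2 mm high); taller parts, up to 13 mm, stand in the corners.
- board_green: Green circuit board, 122 x 99 mm, fixed on 6 mm standoffs; board top 8 mm above the bench. Origin on the bench under the main chip's centre; x along the long side, z up. Main chip a black package 36 x 36 mm (board centre at x +7, y -3 mm); flat top 11 mm above the bench. Chip sides run along x and y. Fingers may come down in a band 16 mm either side of the chip's x and y centre lines (parts there under 2 mm high); taller parts, up to 13 mm, stand in the corners.
- board_red: Red circuit board, 113 x 94 mm, fixed on 6 mm standoffs; board top 8 mm above the bench. Origin on the bench under the main chip's centre; x along the long side, z up. Main chip a black package 26 x 26 mm (board centre at x +2, y -2 mm); flat top 11 mm above the bench. Chip sides run along x and y. Fingers may come down in a band 16 mm either side of the chip's x and y centre lines (parts there under 2 mm high); taller parts, up to 13 mm, stand in the corners.
- transformer: Bystander, to be left alone: small transformer, grey iron core with a yellow-taped coil, 36 x 30 mm and 30 mm high, loose. Origin at the centre of its underside, x along its 36 mm side.
- transistor_sink: Bystander, to be left alone: upright black transistor heat sink, open at the top with a few tall vertical fins and a transistor bolted to its web, 34 x 26 mm and 32 mm high, loose; taller than the chip heat sinks. Origin at the centre of its underside, x along its 34 mm side.
- paste_pot: Bystander, to be left alone: round closed pot of thermal paste, 38 mm across and 32 mm high, grey lid, loose. Origin at the centre of its underside.
Not all that is in view belongs to the job. What is shaped like the fan but pink or purple is not meant.

How it is judged:
By the outcome, as a careful person would: the job done as asked, in the order asked, and still so for the second after the job is handed in, with the robot touching nothing.
It also fails if it takes over 96 s, if anything falls off the work surface, if the arm or the gripper's body presses on something with over 40 N, if the wrist force passes 120 N, or if a joint passes its speed limit or range.

## Working session

There is one attempt and no reset: what is moved stays moved. The work goes in short steps, Python scripts to look and compute and a shell command to move; the robot and the scene stay as the last step left them, time stands still between calls to the robot, and variables do not carry over. Pictures are saved under pics/ and viewed, and the job is handed in when it is done.

```bash
mkdir -p pics; ls; python3 - <<'E'
from rig import ctrl, viewer, job
import cv2, numpy as np, pickle
print(ctrl.state())
for n in ["scene","side","wrist"]:
    c=viewer.capture(n); pickle.dump(c,open(f'pics/{n}0.pkl','wb'))
    cv2.imwrite(f'pics/{n}0.png',c['img'][:,:,::-1]); print(n,c['mtx'],c['eye'],c['orientation'])
E
```

```text
pics
{'t': 0.0, 'joint_positions': array([63.88972387, 26.89789734, -2.78409244, 87.87364794,  1.3820443 ,
       65.37489545, -4.71591309]), 'qd': array([ 0.05165764, -0.05688107,  0.03066668, -0.05128916,  0.03716179,
        0.01132068, -0.09516341]), 'tau': array([ 4.56969281e-05, -5.10308862e+01, -4.63480689e-02, -2.37714368e+01,
        1.06952639e-02,  7.39416835e-03, -1.08358037e-05]), 'ee_pos': array([ 0.2791906 , -0.61391485,  0.23025502]), 'ee_rot': array([-1.79887285e+02,  5.34527274e-03,  2.44560992e+01]), 'contact_force': array([ 0.65535345,  0.88782247, -0.33561699]), 'torque': array([-0.00145975, -0.03793276,  0.00728899]), 'finger_gap': 1.0014472731675519}
scene [[513.32788527   0.         279.52526358]
 [  0.         513.32788527 218.17286922]
 [  0.           0.           1.        ]] [1.10539078 0.37170254 1.05134324] [-1.45113564e+02 -2.62777750e-02  1.22925594e+02]
side [[388.59389317   0.         276.18030268]
 [  0.         388.59389317 210.31953469]
 [  0.           0.           1.        ]] [0.14263963 0.39880617 0.6303923 ] [-137.73331134    0.8444205  -139.62755236]
wrist [[325.1922621    0.         277.74195439]
 [  0.         325.1922621  208.31756615]
 [  0.           0.           1.        ]] [ 0.34458048 -0.58397204  0.37399197] [ 1.63540381e+02  8.34420497e-02 -6.55940005e+01]
```

View pics/scene0.png

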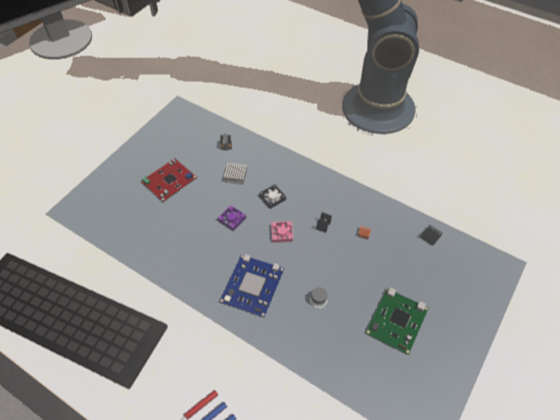

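View pics/side0.png

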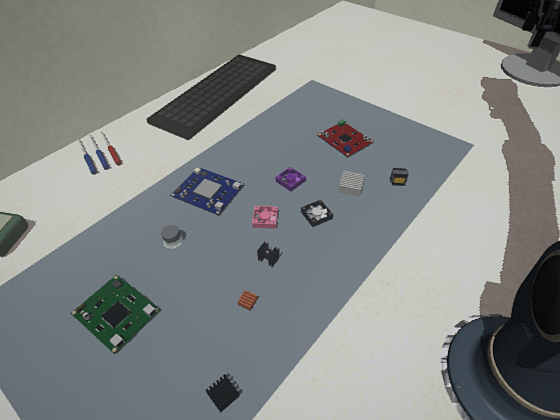

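View pics/wrist0.png

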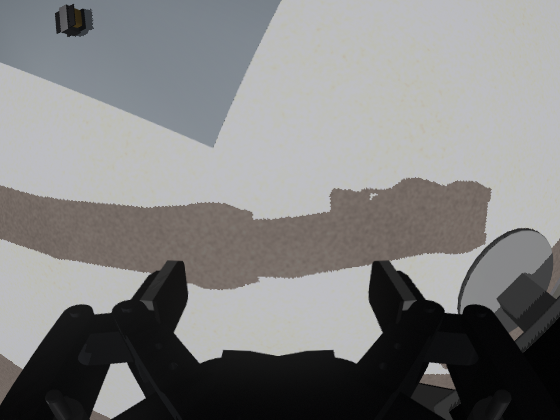

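```bash
cat > h.py <<'E'
import cv2, numpy as np, pickle
from scipy.spatial.transform import Rotation as R
def rot(o): return R.from_euler('xyz',o,degrees=True).as_matrix()
def px2w(c,uv,z,fish=False):
    uv=np.atleast_2d(np.array(uv,float)); K=c['mtx']
    x=(uv[:,0]-K[0,2])/K[0,0]; y=(uv[:,1]-K[1,2])/K[1,1]
    if fish:
        r=np.hypot(x,y)+1e-12; d=np.c_[x/r*np.sin(r),y/r*np.sin(r),np.cos(r)]
    else: d=np.c_[x,y,np.ones_like(x)]
    d=d@rot(c['orientation']).T; e=np.array(c['eye'])
    return (e+d*((z-e[2])/d[:,2])[:,None])[:,:2]
def w2px(c,P,fish=False):
    P=np.atleast_2d(P); q=(P-np.array(c['eye']))@rot(c['orientation']); K=c['mtx']
    if fish:
        rr=np.hypot(q[:,0],q[:,1])+1e-12; th=np.arctan2(rr,q[:,2]); x=q[:,0]/rr*th; y=q[:,1]/rr*th
    else: x=q[:,0]/q[:,2]; y=q[:,1]/q[:,2]
    return np.c_[x*K[0,0]+K[0,2],y*K[1,1]+K[1,2]]
E
python3 - <<'E'
from h import *
s=pickle.load(open('pics/scene0.pkl','rb')); d=pickle.load(open('pics/side0.pkl','rb'))
S=dict(large=(235,172,.02),med=(431,235,.015),small=(364,232,.013),fan=(273,196,.015),blue=(252,285,.012),green=(400,317,.011),red=(170,179,.011),trafo=(225,142,.02),trans=(324,222,.02),pot=(319,297,.03),pink=(282,231,.015),purple=(232,217,.015))
D=dict(large=(351,180),med=(224,390),small=(248,300),fan=(317,211),blue=(207,189),green=(116,314),red=(346,138),trafo=(399,175),trans=(268,253),pot=(172,233),pink=(265,215),purple=(291,178))
for k,v in S.items(): print(k,px2w(s,v[:2],v[2]).round(3),px2w(d,D[k],v[2]).round(3))
im=s['img'][:,:,::-1]
cv2.imwrite('pics/crop0.png',cv2.resize(im[120:360,130:450],None,fx=2.5,fy=2.5,interpolation=cv2.INTER_CUBIC))
E
```

```text
large [[ 0.441 -0.196]] [[ 0.438 -0.198]]
med [[0.342 0.312]] [[0.335 0.308]]
small [[0.42  0.172]] [[0.412 0.173]]
fan [[ 0.45  -0.072]] [[ 0.444 -0.075]]
blue [[0.685 0.026]] [[0.677 0.027]]
green [[0.574 0.341]] [[0.571 0.34 ]]
red [[ 0.547 -0.33 ]] [[ 0.539 -0.331]]
trafo [[ 0.37  -0.282]] [[ 0.362 -0.282]]
trans [[0.452 0.078]] [[0.449 0.077]]
pot [[0.637 0.172]] [[0.623 0.168]]
pink [[0.527 0.005]] [[0.521 0.004]]
purple [[ 0.559 -0.121]] [[ 0.551 -0.12 ]]
```

View pics/crop0.png

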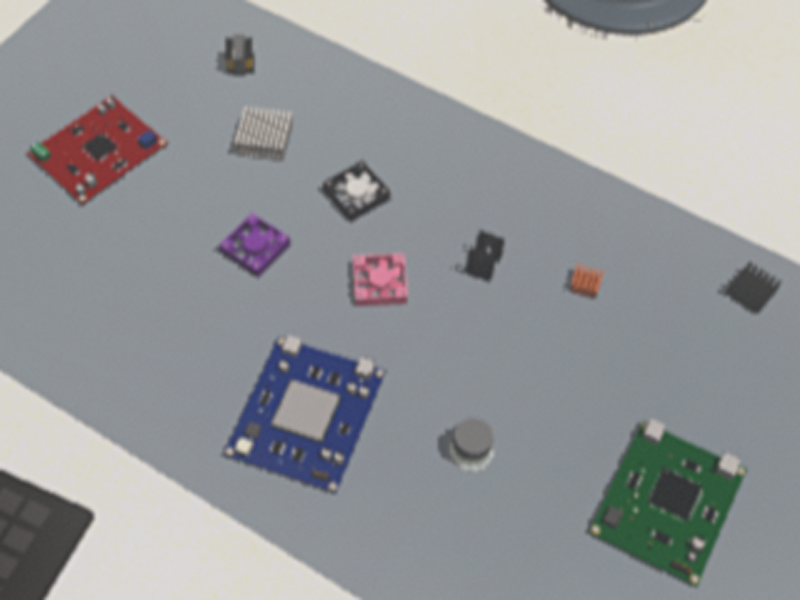

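```bash
cat >> h.py <<'E'
def go(x,y,z,yaw=None):
    from rig import ctrl
    s=ctrl.state(); T=rot(s['ee_rot']); yaw0=s['ee_rot'][2]
    d=T.T@(np.array([x,y,z])-s['ee_pos'])*100
    # tool z points down: + spin about tool z lowers world yaw
    sp=0 if yaw is None else ((yaw0-yaw+90)%180-90)
    print('t %.2f tcp %s rot %s gap %.3f F %s'%(s['t'],s['ee_pos'].round(4),s['ee_rot'].round(2),s['finger_gap'],s['contact_force'].round(1)),'j7 %.1f'%s['joint_positions'][6])
    print('shift cm',d.round(2),'spin',round(sp,2),'(or other half turn)')
def snap(name,fn):
    from rig import viewer
    c=viewer.capture(name); pickle.dump(c,open(f'pics/{fn}.pkl','wb')); cv2.imwrite(f'pics/{fn}.png',c['img'][:,:,::-1]); return c
E
python3 -m inch '[[[0,31.8,-31.3,5,0],[0,31.8,-31.3,5,0],[0,31.8,-31.3,5,0],[0,31.8,-31.3,5,0],[0,31.8,-31.3,5,0]]]' 40
python3 -c "from h import *;go(.439,-.197,.12)"
```

```text
t: 0.65
ee_pos: [0.3688, -0.3805, 0.2032]
ee_rot: [-180.0, -0.0, 24.4]
contact_force: [1.0, -0.2, 0.2]
finger_gap: 1.001
t 0.65 tcp [ 0.3688 -0.3805  0.2032] rot [-180.     -0.     24.44] gap 1.001 F [ 1.  -0.2  0.2] j7 -26.7
shift cm [ 13.98 -13.8    8.32] spin 0 (or other half turn)
```

```bash

python3 -m inch '[[[0,14,-13.8,8.3,0],[0,14,-13.8,8.3,0],[0,14,-13.8,8.3,0],[0,14,-13.8,8.3,0],[0,14,-13.8,8.3,0]]]'
python3 -c "
from h import *;go(.439,-.197,.12);c=snap('wrist','w1');print(c['eye'],c['orientation'])"
```

```text
t: 1.15
ee_pos: [0.4391, -0.193, 0.1187]
ee_rot: [-179.8, 0.0, 24.9]
contact_force: [0.4, -1.1, -0.4]
finger_gap: 1.0
t 1.15 tcp [ 0.4391 -0.193   0.1187] rot [-1.7976e+02  5.0000e-02  2.4910e+01] gap 1.000 F [ 0.4 -1.1 -0.4] j7 -52.1
shift cm [-0.18  0.35 -0.13] spin 0 (or other half turn)
[ 0.50450818 -0.16276458  0.26231879] [163.49939582   0.21925636 -65.13596058]
```

View pics/w1.png

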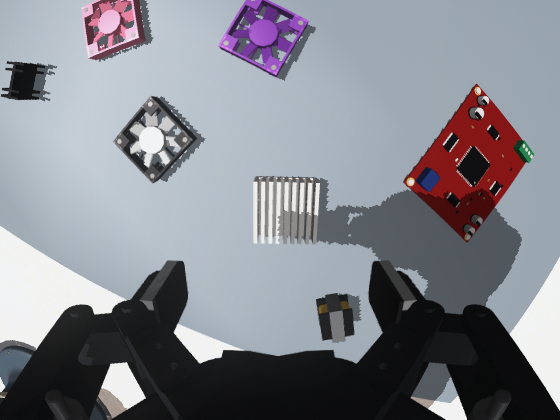

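```bash

python3 -m inch '[[[0,-0.2,0.3,-0.1,0],[0,-0.2,0.3,-0.1,0]]]'
python3 -c "
from h import *;go(.439,-.197,.12);c=snap('wrist','w2')
im=c['img'][:,:,::-1]
cv2.imwrite('pics/w2a.png',cv2.resize(im[160:260,230:350],None,fx=6,fy=6,interpolation=cv2.INTER_CUBIC))
cv2.imwrite('pics/w2b.png',cv2.resize(im[80:200,90:220],None,fx=5,fy=5,interpolation=cv2.INTER_CUBIC))
"
```

```text
t: 1.4
ee_pos: [0.438, -0.2047, 0.122]
ee_rot: [179.9, -0.0, 24.3]
contact_force: [0.6, -0.2, 0.3]
finger_gap: 0.999
t 1.40 tcp [ 0.438  -0.2047  0.122 ] rot [179.91  -0.    24.29] gap 0.999 F [ 0.6 -0.2  0.3] j7 -51.4
shift cm [ 0.41 -0.66  0.2 ] spin 0 (or other half turn)
```

View pics/w2a.png

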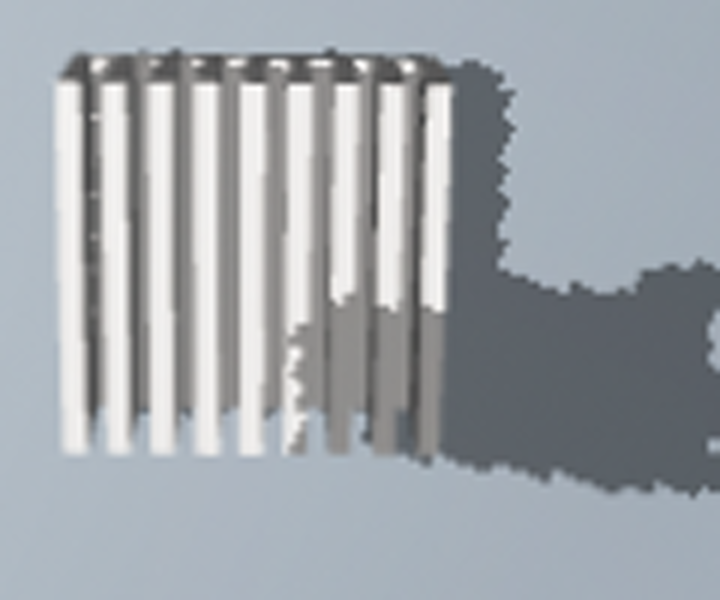

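View pics/w2b.png

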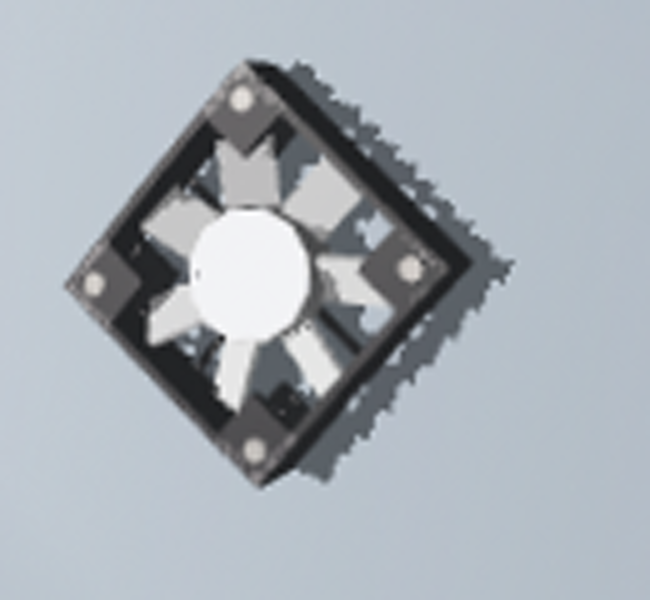

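```bash

python3 -m inch '[[[0,0,0,0,0],[0,0,0,0,0],[0,0,0,0,0]]]'
cat >> h.py <<'E'
def sq(c,uv,z,fish=True):
    "centre, side lengths and yaw (mod 90) of a square from 4 corners in order"
    P=px2w(c,uv,z,fish); e=np.roll(P,-1,0)-P; a=np.degrees(np.arctan2(e[:,1],e[:,0]))
    m=np.degrees(np.angle(np.mean(np.exp(4j*np.radians(a)))))/4
    print('ctr',P.mean(0).round(4),'sides',np.hypot(*e.T).round(4),'yaw%90',(a%90).round(1),'mean',round(m,2)); return P
E
python3 -c "
from h import *;go(.439,-.197,.12)
c=pickle.load(open('pics/w2.pkl','rb'))
sq(c,[(239.2,173.7),(305.3,173.7),(303.3,235.8),(240.5,235.8)],.022)
f=np.array([(245,62),(452,262),(260,485),(68,285)])/5+[90,80]
sq(c,f,.015)
"
```

```text
t: 1.75
ee_pos: [0.4381, -0.2031, 0.1217]
ee_rot: [180.0, -0.0, 24.4]
contact_force: [-0.2, -0.2, -0.6]
finger_gap: 1.003
t 1.75 tcp [ 0.4381 -0.2031  0.1217] rot [ 1.7997e+02 -1.0000e-02  2.4390e+01] gap 1.003 F [-0.2 -0.2 -0.6] j7 -51.5
shift cm [ 0.33 -0.52  0.17] spin 0 (or other half turn)
ctr [ 0.438  -0.1994] sides [0.0504 0.0506 0.0506 0.0507] yaw%90 [24.1 23.8 24.3 23.5] mean 23.93
ctr [ 0.4469 -0.0776] sides [0.0492 0.0504 0.0495 0.0494] yaw%90 [69.3 68.4 68.1 68.1] mean -21.54
```

```bash

python3 -c "
from h import *;go(.438,-.1994,.003,23.9)"
python3 -m inch '[[[0,0.15,-0.35,5,0.5],[0,0.15,-0.35,9,0.5],[0,0.15,-0.35,9,0.5],[0,0.15,-0.35,9,0.5]]]' 40
python3 -c "
from h import *;go(.438,-.1994,.003,23.9)"
```

```text
t 1.75 tcp [ 0.4381 -0.2031  0.1217] rot [ 1.7997e+02 -1.0000e-02  2.4390e+01] gap 1.003 F [-0.2 -0.2 -0.6] j7 -51.5
shift cm [ 0.14 -0.35 11.87] spin 0.49 (or other half turn)
t: 2.15
ee_pos: [0.4382, -0.1987, 0.0317]
ee_rot: [-180.0, 0.0, 24.0]
contact_force: [-0.4, -0.2, 0.1]
finger_gap: 1.001
t 2.15 tcp [ 0.4382 -0.1987  0.0317] rot [-1.7996e+02  3.0000e-02  2.3960e+01] gap 1.001 F [-0.4 -0.2  0.1] j7 -55.7
shift cm [-0.05  0.05  2.87] spin 0.06 (or other half turn)
```

```bash

python3 -m inch '[[[0,-0.05,0.05,2.85,0],[0,-0.05,0.05,2.85,0],[0,-0.05,0.05,2.85,0]]]' 40
python3 -m inch '[[[255,0,0,0,0],[255,0,0,0,0],[255,0,0,0,0],[255,0,0,0,0],[255,0,0,0,0]]]' 40
python3 -c "
from h import *;go(.438,-.1994,.003,23.9);snap('wrist','w3')"
```

```text
t: 2.45
ee_pos: [0.4389, -0.1998, 0.0047]
ee_rot: [179.9, -0.1, 23.9]
contact_force: [-0.1, -0.1, 1.0]
finger_gap: 1.0
t: 2.95
ee_pos: [0.4387, -0.1997, 0.0043]
ee_rot: [179.9, -0.1, 23.9]
contact_force: [-1.0, 0.9, 7.5]
finger_gap: 0.576
t 2.95 tcp [ 0.4387 -0.1997  0.0043] rot [ 1.7991e+02 -7.0000e-02  2.3950e+01] gap 0.576 F [-1.   0.9  7.5] j7 -56.8
shift cm [-0.05 -0.05  0.13] spin 0.05 (or other half turn)
```

View pics/w3.png

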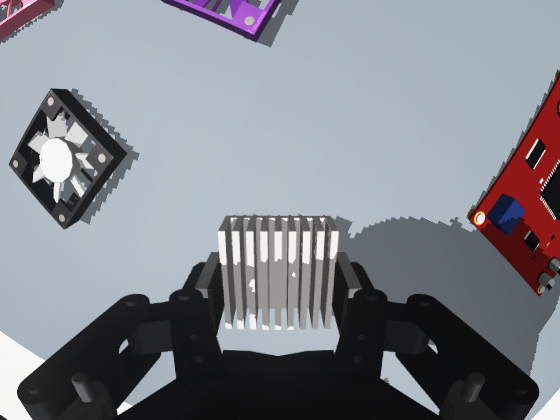

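```bash

python3 -m inch '[[[255,0,0,-4,0],[255,0,0,-8,0],[255,0,0,-11.5,0],[255,4,-2,-11.5,0],[255,8,-4,-11.5,0]]]' 
python3 -m inch '[[[255,4,-2,0,0],[255,8,-4,0,0],[255,12,-5.8,0,0],[255,14.5,-6.8,0,0],[255,14.5,-6.8,0,0]]]' 
python3 -m inch '[[[255,0,0,0,0],[255,0,0,0,0]]]' 
python3 -c "
from h import *;go(.60,-.01,.12,23.9);c=snap('wrist','w4')"
```

```text
t: 3.5
ee_pos: [0.4957, -0.1313, 0.1202]
ee_rot: [179.8, -0.1, 23.7]
contact_force: [-0.1, 0.3, -0.9]
finger_gap: 0.572
t: 4.0
ee_pos: [0.602, -0.0042, 0.1185]
ee_rot: [-179.9, -0.2, 24.3]
contact_force: [-0.7, -0.5, -0.5]
finger_gap: 0.571
t: 4.2
ee_pos: [0.5987, -0.0108, 0.1178]
ee_rot: [180.0, 0.1, 23.9]
contact_force: [-0.2, -0.6, -0.5]
finger_gap: 0.574
t 4.20 tcp [ 0.5987 -0.0108  0.1178] rot [1.7997e+02 9.0000e-02 2.3860e+01] gap 0.574 F [-0.2 -0.6 -0.5] j7 -77.7
shift cm [ 0.15 -0.02 -0.22] spin -0.04 (or other half turn)
```

View pics/w4.png

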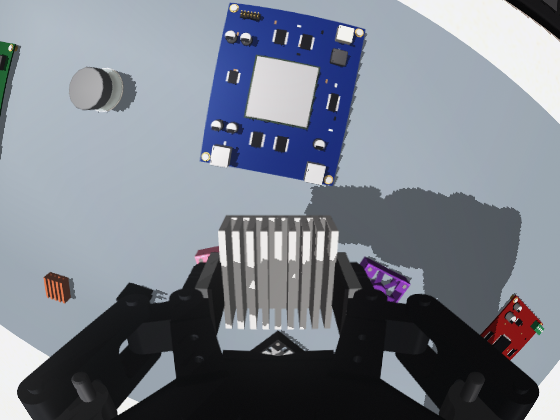

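```bash
cat >> h.py <<'E'
def quad(c,box,lo,hi,z,fn=None,fish=True,k=5):
    "HSV mask in box (x0,y0,x1,y1) -> largest contour -> hull sides fitted -> corners -> square"
    x0,y0,x1,y1=box; im=c['img'][y0:y1,x0:x1][:,:,::-1]; im=cv2.resize(im,None,fx=4,fy=4,interpolation=cv2.INTER_CUBIC)
    m=cv2.inRange(cv2.cvtColor(im,cv2.COLOR_BGR2HSV),np.array(lo),np.array(hi))
    m=cv2.morphologyEx(m,cv2.MORPH_OPEN,np.ones((k,k))); 
    m=cv2.morphologyEx(m,cv2.MORPH_CLOSE,np.ones((2*k+1,2*k+1)))
    ct=max(cv2.findContours(m,cv2.RETR_EXTERNAL,cv2.CHAIN_APPROX_NONE)[0],key=cv2.contourArea)
    h=cv2.convexHull(ct); e=.02
    while True:
        p=cv2.approxPolyDP(h,e*cv2.arcLength(h,True),True)
        if len(p)<=4 or e>.2: break
        e+=.005
    p=p[:,0].astype(float)
    # refine: fit a line to contour points near each side
    q=ct[:,0].astype(float); L=[]
    for i in range(len(p)):
        a,b=p[i],p[(i+1)%len(p)]; t=(b-a)/np.linalg.norm(b-a); s=(q-a)@t; n=(q-a)@[-t[1],t[0]]
        w=q[(np.abs(n)<8)&(s>.12*np.linalg.norm(b-a))&(s<.88*np.linalg.norm(b-a))]
        L.append(cv2.fitLine(w.astype(np.float32),cv2.DIST_HUBER,0,.01,.01).ravel())
    C=[]
    for i in range(len(p)):
        A,B=L[i-1],L[i]; M=np.array([A[:2],-B[:2]]).T; s=np.linalg.solve(M,B[2:]-A[2:]); C.append(A[2:]+s[0]*A[:2])
    C=np.array(C)
    if fn:
        cv2.polylines(im,[np.int32(C)],True,(0,255,255),1); cv2.imwrite(f'pics/{fn}.png',im)
    uv=(C+.5)/4-.5+[x0,y0]; print(uv.round(1).tolist())
    return sq(c,uv,z,fish)
E
python3 -c "
from h import *;c=pickle.load(open('pics/w4.pkl','rb'))
quad(c,(225,40,340,145),(0,0,120),(180,60,255),.012,'w4a')
go(.68,.03,.03)"
```

```text
[[256.6, 54.9], [318.4, 67.0], [306.2, 126.9], [244.5, 115.2]]
ctr [0.6825 0.0235] sides [0.0475 0.0475 0.0478 0.0476] yaw%90 [12.7 12.8 12.8 12.5] mean 12.74
t 4.25 tcp [ 0.5988 -0.011   0.1179] rot [1.7996e+02 7.0000e-02 2.3830e+01] gap 0.572 F [ 0.4  0.3 -0.8] j7 -77.7
shift cm [ 9.1  -0.48  8.78] spin 0 (or other half turn)
```

View pics/w4a.png

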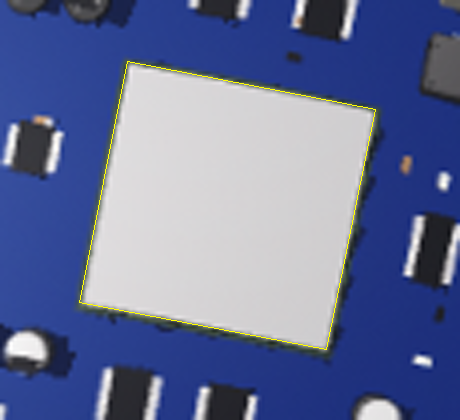

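```bash

python3 -m inch '[[[255,0.7,-1.4,2,6],[255,0.7,-1.4,3,11.1],[255,0.7,-1.4,3,11.1],[255,0.7,-1.4,3,11.1],[255,0.7,-1.4,3,11.1]]]' 
python3 -c "
from h import *;c=snap('wrist','w5')
quad(c,(225,20,340,160),(0,0,120),(180,60,255),.012,'w5a')
go(.683,.0236,.04,12.74)"
```

```text
t: 4.75
ee_pos: [0.6008, 0.0054, 0.0888]
ee_rot: [180.0, -0.1, 12.8]
contact_force: [-0.6, -0.4, -1.3]
finger_gap: 0.575
[[243.1, 63.0], [314.7, 63.5], [314.6, 133.3], [243.1, 133.4]]
ctr [0.6824 0.0236] sides [0.0478 0.0479 0.0483 0.0482] yaw%90 [12.5 13.1 12.9 12.5] mean 12.75
t 4.80 tcp [0.6009 0.0056 0.0889] rot [ 1.7997e+02 -9.0000e-02  1.2840e+01] gap 0.572 F [-0.2  0.  -0.7] j7 -89.5
shift cm [8.4  0.06 4.9 ] spin 0.1 (or other half turn)
```

View pics/w5.png

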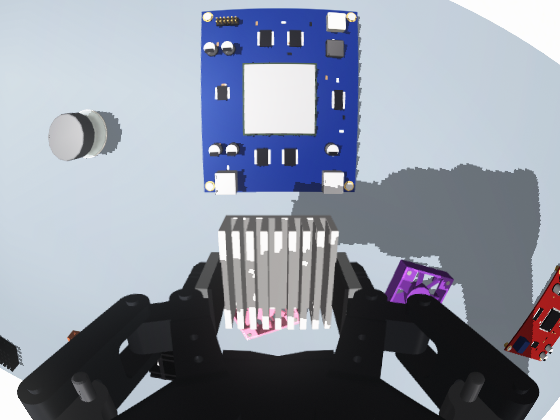

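```bash

cat >> h.py <<'E'
def held(c,tcp,yaw,dx,half,zs):
    a=np.radians(yaw); X=np.array([np.cos(a),np.sin(a),0]);Y=np.array([np.sin(a),-np.cos(a),0])
    for z in zs:
        P=[np.array(tcp)+X*(dx+i*half)+Y*j*half+[0,0,z] for i,j in((1,-1),(1,1),(-1,1),(-1,-1))]
        print(z,w2px(c,P,True).round(1).tolist())
E
python3 -c "
from h import *;c=pickle.load(open('pics/w5.pkl','rb'))
held(c,(.6009,.0056,.0889),12.84,-.0005,.025,(.0177,-.0043))
cv2.imwrite('pics/w5b.png',cv2.resize(c['img'][200:345,200:360][:,:,::-1],None,fx=4,fy=4,interpolation=cv2.INTER_CUBIC))"
```

```text
0.0177 [[218.6, 231.2], [338.3, 231.1], [330.3, 327.6], [226.5, 327.8]]
-0.0043 [[226.4, 215.3], [330.2, 215.2], [324.6, 303.3], [232.0, 303.5]]
```

View pics/w5b.png

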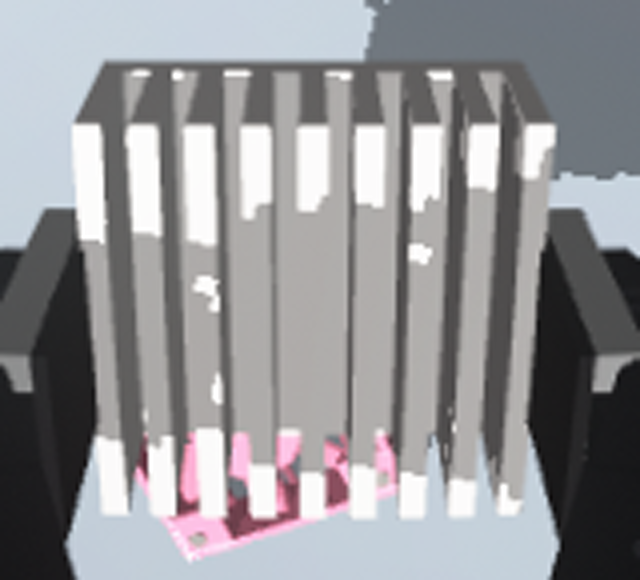

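```bash

python3 -m inch '[[[255,4.2,0,1.5,0.1],[255,8.4,0.06,3.5,0.1],[255,8.4,0.06,5.5,0.1],[255,8.4,0.06,5.5,0.1],[255,8.4,0.06,5.5,0.1]]]' 
python3 -m inch '[[[255,0,0,0,0],[255,0,0,0,0],[255,0,0,0,0]]]' 
python3 -c "
from h import *
go(.683,.0237,.0166,12.75)"
```

```text
t: 5.3
ee_pos: [0.6818, 0.0239, 0.0331]
ee_rot: [180.0, 0.1, 12.7]
contact_force: [-0.6, 0.5, -0.4]
finger_gap: 0.572
t: 5.6
ee_pos: [0.6827, 0.0242, 0.0343]
ee_rot: [180.0, -0.1, 12.7]
contact_force: [-0.2, -0.5, -0.9]
finger_gap: 0.572
t 5.60 tcp [0.6827 0.0242 0.0343] rot [ 1.7997e+02 -1.0000e-01  1.2740e+01] gap 0.572 F [-0.2 -0.5 -0.9] j7 -91.0
shift cm [0.01 0.06 1.77] spin -0.01 (or other half turn)
```

```bash

python3 -m inch '[[[255,0.02,0.05,0.8,0],[255,0.02,0.05,1.4,0],[255,0.02,0.05,1.7,0],[255,0.02,0.05,1.78,0],[255,0.02,0.05,1.78,0]]]' 
python3 -c "
from h import *
go(.683,.0237,.0166,12.75)"
```

```text
t: 6.1
ee_pos: [0.6821, 0.0238, 0.0164]
ee_rot: [180.0, 0.1, 12.8]
contact_force: [-4.6, -1.2, 10.4]
finger_gap: 0.576
t 6.10 tcp [0.6821 0.0238 0.0164] rot [1.7997e+02 1.0000e-01 1.2750e+01] gap 0.576 F [-4.6 -1.2 10.4] j7 -91.2
shift cm [ 0.08  0.03 -0.02] spin 0.0 (or other half turn)
```

```bash

python3 -m inch '[[[0,0,0,0,0],[0,0,0,0,0],[0,0,0,0,0],[0,0,0,0,0],[0,0,0,0,0]]]' 
python3 -m inch '[[[0,0,0,-4,0],[0,0,0,-8,0],[0,-3,0,-10,0],[0,-6,0,-10,0],[0,-6,0,-10,0]]]' 
python3 -c "
from h import *
c=snap('wrist','w6')
go(.4469,-.0776,.12,-21.5)"
```

```text
t: 6.6
ee_pos: [0.6826, 0.024, 0.0149]
ee_rot: [-180.0, 0.0, 12.8]
contact_force: [-0.0, -0.3, -0.3]
finger_gap: 1.005
t: 7.1
ee_pos: [0.6209, 0.0093, 0.1158]
ee_rot: [179.9, 0.2, 12.7]
contact_force: [0.6, 0.1, -1.3]
finger_gap: 0.997
t 7.15 tcp [0.6229 0.01   0.1156] rot [1.7996e+02 3.0000e-02 1.2720e+01] gap 0.998 F [ 0.6 -0.5 -0.5] j7 -89.3
shift cm [-19.09   4.67  -0.42] spin 34.22 (or other half turn)
```

View pics/w6.png

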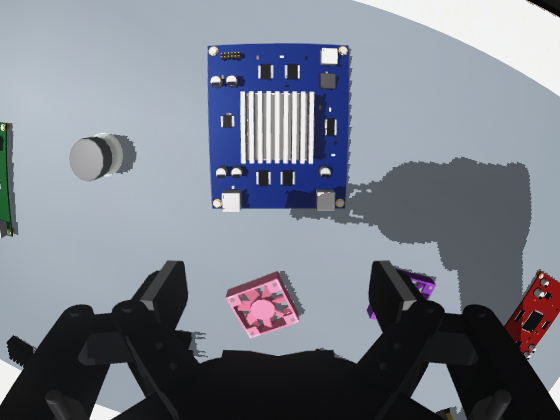

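```bash

python3 -c "
from h import *;c=pickle.load(open('pics/w6.pkl','rb'))
cv2.imwrite('pics/w6b.png',cv2.resize(c['img'][80:180,225:335][:,:,::-1],None,fx=6,fy=6,interpolation=cv2.INTER_CUBIC))
a=np.radians(12.75);X=np.array([np.cos(a),np.sin(a),0]);Y=np.array([-X[1],X[0],0])
for z in (.034,.012):
  P=[np.array([.6824,.0236,z])+.025*(i*X+j*Y) for i,j in((1,1),(1,-1),(-1,-1),(-1,1))]
  print(((w2px(c,P,True)-[225,80])*6+3).round(0).tolist())
"
```

```text
[[99.0, 73.0], [539.0, 72.0], [533.0, 501.0], [105.0, 502.0]]
[[118.0, 84.0], [519.0, 84.0], [515.0, 475.0], [124.0, 476.0]]
```

View pics/w6b.png

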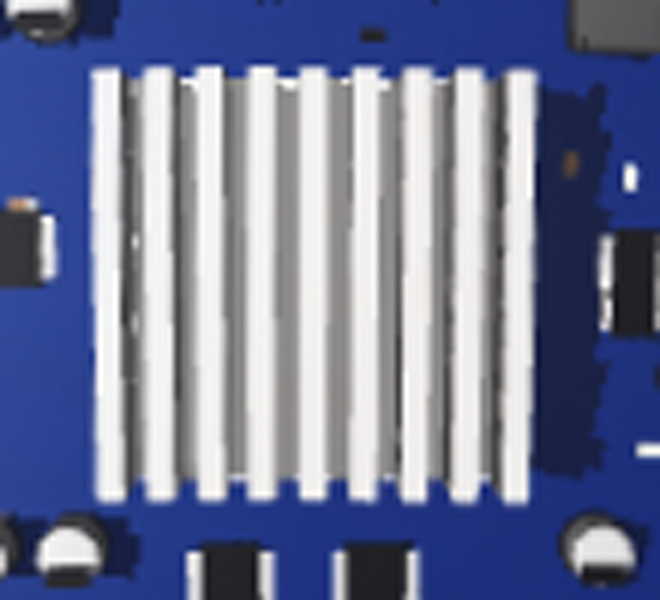

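```bash

python3 -c "
from h import *;c=pickle.load(open('pics/w6.pkl','rb'))
f=(np.array([(91,68),(538,70),(528,503),(95,501)])-3)/6+[225,80]
sq(c,f,.034)"
```

```text
ctr [0.6824 0.0243] sides [0.0508 0.0505 0.0506 0.0505] yaw%90 [12.4 12.1 12.3 12.4] mean 12.29
```

```bash

python3 -m inch '[[[0,-5,1.2,0,8.5],[0,-10,2.4,0,17],[0,-15,3.6,0,25.5],[0,-19.1,4.7,-0.4,34.2],[0,-19.1,4.7,-0.4,34.2]]]' 
python3 -m inch '[[[0,0,0,0,0],[0,0,0,0,0],[0,0,0,0,0]]]' 
python3 -c "
from h import *
c=snap('wrist','w7')
go(.4469,-.0776,.003,-21.5)"
```

```text
t: 7.65
ee_pos: [0.443, -0.0802, 0.1186]
ee_rot: [179.8, 0.3, -21.9]
contact_force: [1.0, -0.0, 0.0]
finger_gap: 0.998
t: 7.95
ee_pos: [0.4501, -0.0764, 0.1192]
ee_rot: [-180.0, -0.1, -21.3]
contact_force: [-0.2, 0.1, -0.6]
finger_gap: 1.002
t 8.00 tcp [ 0.4497 -0.0765  0.1191] rot [-1.7997e+02 -3.0000e-02 -2.1330e+01] gap 1.000 F [-0.5  0.7  0. ] j7 -109.2
shift cm [-0.23  0.22 11.61] spin 0.17 (or other half turn)
```

View pics/w7.png

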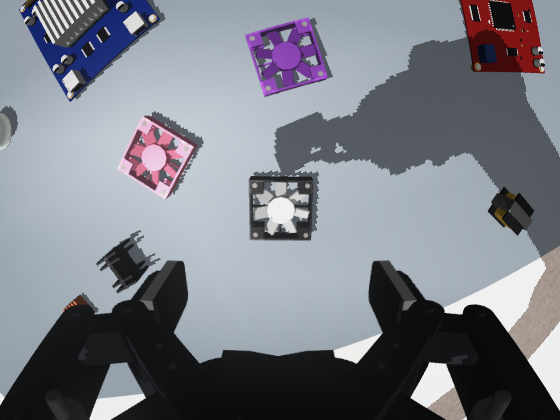

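```bash

python3 -c "
from h import *;c=pickle.load(open('pics/w7.pkl','rb'))
cv2.imwrite('pics/w7b.png',cv2.resize(c['img'][160:255,230:335][:,:,::-1],None,fx=6,fy=6,interpolation=cv2.INTER_CUBIC))
"
```

```text
(no output)
```

View pics/w7b.png

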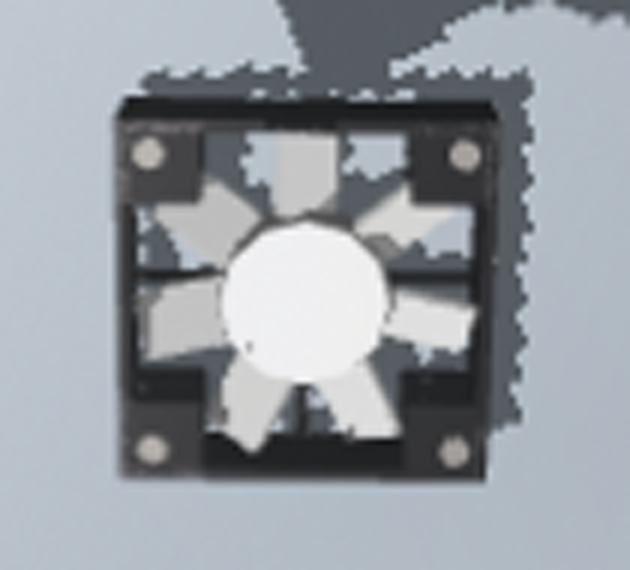

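```bash

python3 -c "
from h import *;c=pickle.load(open('pics/w7.pkl','rb'))
f=(np.array([(115,120),(498,121),(487,480),(120,479)])-3)/6+[230,160]
P=sq(c,f,.015); x,y=P.mean(0); go(x,y,.004,-21.5)"
```

```text
ctr [ 0.4465 -0.0769] sides [0.0497 0.05   0.0503 0.05  ] yaw%90 [68.5 68.6 68.4 68. ] mean -21.61
t 8.00 tcp [ 0.4497 -0.0765  0.1191] rot [-1.7997e+02 -3.0000e-02 -2.1330e+01] gap 1.000 F [-0.5  0.7  0. ] j7 -109.2
shift cm [-0.29  0.16 11.51] spin 0.17 (or other half turn)
```

```bash

python3 -m inch '[[[0,-0.3,0.15,5,0.25],[0,-0.3,0.15,9,0.25],[0,-0.3,0.15,9,0.25],[0,-0.3,0.15,9,0.25]]]'
python3 -c "
from h import *
go(.4465,-.0769,.004,-21.6)"
```

```text
t: 8.4
ee_pos: [0.4454, -0.0772, 0.0291]
ee_rot: [180.0, 0.1, -21.6]
contact_force: [0.4, 0.1, -0.0]
finger_gap: 0.997
t 8.40 tcp [ 0.4454 -0.0772  0.0291] rot [ 1.7999e+02  7.0000e-02 -2.1650e+01] gap 0.997 F [ 0.4  0.1 -0. ] j7 -111.0
shift cm [ 0.1  -0.07  2.51] spin -0.05 (or other half turn)
```

```bash

python3 -m inch '[[[0,0.05,-0.05,2.5,0],[0,0.05,-0.05,2.5,0],[0,0.05,-0.05,2.5,0]]]'
python3 -m inch '[[[255,0,0,0,0],[255,0,0,0,0],[255,0,0,0,0],[255,0,0,0,0],[255,0,0,0,0]]]' 30
python3 -c "
from h import *
go(.4465,-.0769,.004,-21.6)"
python3 -m inch '[[[255,0,0,-4,0],[255,0,0,-8,0],[255,0,0,-11,0],[255,0,0,-11,0]]]' 
python3 -c "
from h import *
c=snap('wrist','w8')
go(.6,.006,.12,12.5)"

```

```text
t: 8.7
ee_pos: [0.4469, -0.0773, 0.0058]
ee_rot: [-180.0, -0.1, -21.7]
contact_force: [-1.0, 0.6, -0.1]
finger_gap: 0.997
t: 9.2
ee_pos: [0.4463, -0.0774, 0.0054]
ee_rot: [-180.0, -0.1, -21.7]
contact_force: [-1.3, 0.6, 8.7]
finger_gap: 0.57
t 9.20 tcp [ 0.4463 -0.0774  0.0054] rot [-1.7998e+02 -1.0000e-01 -2.1700e+01] gap 0.570 F [-1.3  0.6  8.7] j7 -111.6
shift cm [-0.   -0.05  0.14] spin -0.1 (or other half turn)
t: 9.6
ee_pos: [0.4486, -0.0776, 0.1183]
ee_rot: [-179.9, -0.5, -21.7]
contact_force: [0.6, -0.2, -0.9]
finger_gap: 0.572
t 9.65 tcp [ 0.447  -0.0775  0.1163] rot [-179.93   -0.3   -21.71] gap 0.572 F [-0.2 -0.3 -0.4] j7 -109.6
shift cm [ 11.13 -13.42  -0.3 ] spin -34.21 (or other half turn)
```

View pics/w8.png

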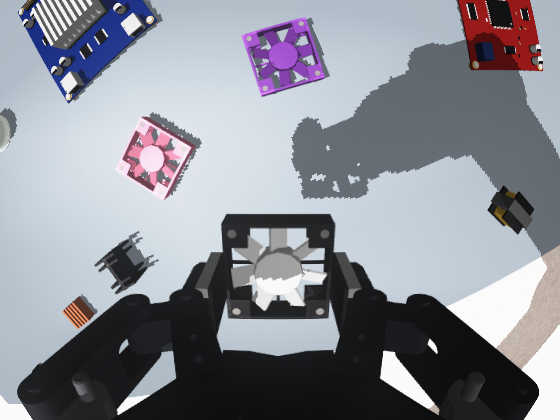

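```bash

python3 -m inch '[[[255,2.8,-3.4,0,-8.5],[255,5.6,-6.8,0,-17],[255,8.4,-10.1,0,-25.5],[255,11.1,-13.4,-0.3,-34.2],[255,11.1,-13.4,-0.3,-34.2]]]' 
python3 -m inch '[[[255,0,0,0,0],[255,0,0,0,0],[255,0,0,0,0],[255,0,0,0,0]]]' 
python3 -c "
from h import *
c=snap('wrist','w9')
from rig import ctrl
s=ctrl.state(); held(c,s['ee_pos'],s['ee_rot'][2],0,.025,(.0096,-.0054))
cv2.imwrite('pics/w9b.png',cv2.resize(c['img'][200:330,205:355][:,:,::-1],None,fx=4,fy=4,interpolation=cv2.INTER_CUBIC))
cv2.imwrite('pics/w9c.png',cv2.resize(c['img'][40:150,215:345][:,:,::-1],None,fx=5,fy=5,interpolation=cv2.INTER_CUBIC))
go(.6824,.0241,.055,12.5)"

```

```text
t: 10.15
ee_pos: [0.6021, 0.0107, 0.116]
ee_rot: [-179.8, -0.2, 12.9]
contact_force: [-0.6, 0.2, -0.6]
finger_gap: 0.569
t: 10.55
ee_pos: [0.5974, 0.0053, 0.1171]
ee_rot: [180.0, 0.0, 12.4]
contact_force: [-0.4, -0.7, -0.4]
finger_gap: 0.57
0.0096 [[221.7, 223.7], [335.4, 223.5], [328.4, 317.2], [228.7, 317.4]]
-0.0054 [[226.8, 213.5], [330.1, 213.4], [324.6, 301.3], [232.3, 301.5]]
t 10.60 tcp [0.5976 0.0055 0.1173] rot [1.7997e+02 2.0000e-02 1.2440e+01] gap 0.570 F [ 0.3 -0.2  0.7] j7 -89.4
shift cm [8.68 0.01 6.22] spin -0.06 (or other half turn)
```

View pics/w9b.png

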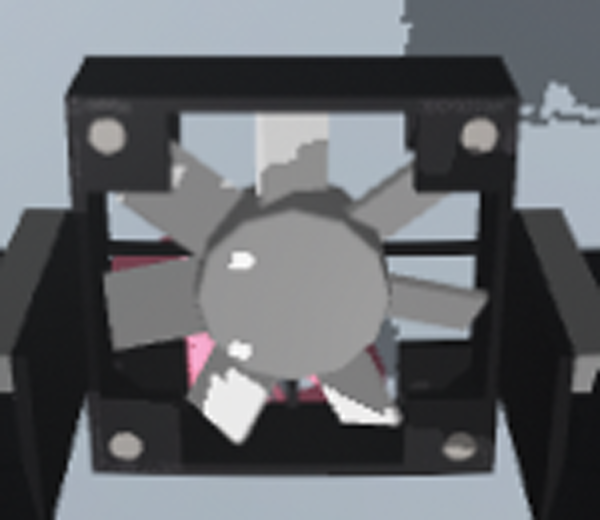

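View pics/w9c.png

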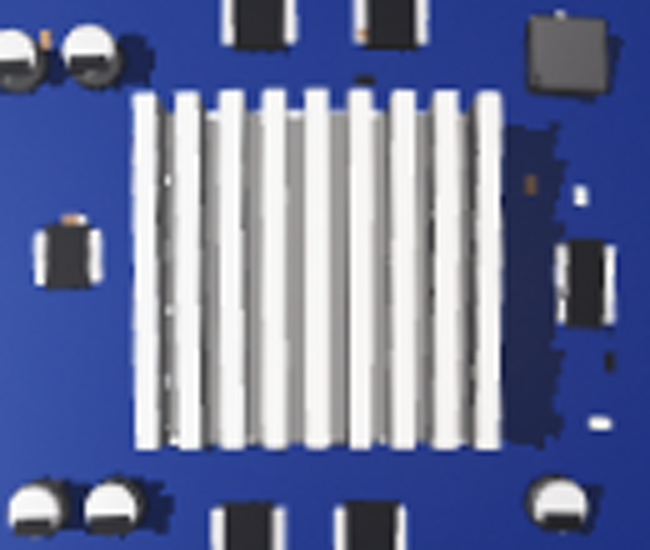

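```bash

python3 -c "
from h import *;c=pickle.load(open('pics/w9.pkl','rb'))
f=(np.array([(133,92),(502,92),(502,449),(136,449)])-2.5)/5+[215,40]
P=sq(c,f,.034)"
python3 -m inch '[[[255,4.3,0,0,0],[255,8.7,0,1.5,0],[255,8.7,0,4.5,0],[255,8.7,0,5.5,0],[255,8.7,0,5.5,0]]]' 
python3 -m inch '[[[255,0,0,0,0],[255,0,0,0,0],[255,0,0,0,0]]]' 
python3 -c "
from h import *
go(.6826,.0240,.0394,12.4)"
```

```text
ctr [0.6825 0.0242] sides [0.0506 0.0504 0.0508 0.0504] yaw%90 [12.4 12.7 12.4 12.5] mean 12.51
t: 11.1
ee_pos: [0.6808, 0.0243, 0.06]
ee_rot: [-180.0, 0.3, 12.5]
contact_force: [0.1, -0.1, -0.4]
finger_gap: 0.571
t: 11.4
ee_pos: [0.6838, 0.0248, 0.0638]
ee_rot: [180.0, -0.1, 12.5]
contact_force: [-0.1, -0.6, -0.4]
finger_gap: 0.571
t 11.40 tcp [0.6838 0.0248 0.0638] rot [ 1.7997e+02 -1.4000e-01  1.2480e+01] gap 0.571 F [-0.1 -0.6 -0.4] j7 -91.0
shift cm [-0.14  0.06  2.44] spin 0.08 (or other half turn)
```

```bash

python3 -m inch '[[[255,-0.08,0.06,1.4,0],[255,-0.08,0.06,2,0],[255,-0.08,0.06,2,0],[255,-0.08,0.06,2,0],[255,-0.08,0.06,2,0]]]' 
python3 -c "
from h import *
go(.6826,.0240,.0394,12.4)"
```

```text
t: 11.9
ee_pos: [0.6828, 0.0244, 0.0423]
ee_rot: [180.0, -0.0, 12.5]
contact_force: [-0.3, -0.4, -0.5]
finger_gap: 0.575
t 11.90 tcp [0.6828 0.0244 0.0423] rot [ 1.800e+02 -2.000e-02  1.251e+01] gap 0.575 F [-0.3 -0.4 -0.5] j7 -91.3
shift cm [-0.02  0.03  0.29] spin 0.11 (or other half turn)
```

```bash

python3 -m inch '[[[255,-0.02,0.02,0.15,0],[255,-0.02,0.02,0.25,0],[255,-0.02,0.02,0.32,0],[255,-0.02,0.02,0.32,0]]]' 
python3 -c "
from h import *
go(.6826,.0240,.0394,12.4)"
```

```text
t: 12.3
ee_pos: [0.6825, 0.024, 0.0395]
ee_rot: [180.0, -0.0, 12.5]
contact_force: [-1.1, 0.4, 3.4]
finger_gap: 0.569
t 12.30 tcp [0.6825 0.024  0.0395] rot [ 1.7999e+02 -2.0000e-02  1.2500e+01] gap 0.569 F [-1.1  0.4  3.4] j7 -91.3
shift cm [0.01 0.   0.01] spin 0.1 (or other half turn)
```

```bash

python3 -m inch '[[[0,0,0,0,0],[0,0,0,0,0],[0,0,0,0,0],[0,0,0,0,0],[0,0,0,0,0]]]' 
python3 -m inch '[[[0,0,0,-4,0],[0,0,0,-8,0],[0,-3,0,-9,0],[0,-7,0,-9,0],[0,-7,0,-9,0]]]' 
python3 -c "
from h import *
c=snap('wrist','w10')
go(.416,.172,.12,12.5)"
```

```text
t: 12.8
ee_pos: [0.6824, 0.024, 0.0388]
ee_rot: [180.0, 0.0, 12.5]
contact_force: [-0.3, -0.1, -0.3]
finger_gap: 0.998
t: 13.3
ee_pos: [0.6084, 0.0071, 0.1285]
ee_rot: [180.0, 0.4, 12.4]
contact_force: [0.8, -0.7, -0.5]
finger_gap: 1.002
t 13.35 tcp [0.6116 0.0079 0.129 ] rot [1.7996e+02 1.2000e-01 1.2460e+01] gap 0.998 F [0.6 0.9 0.7] j7 -89.3
shift cm [-15.55 -20.24   0.92] spin -0.04 (or other half turn)
```

View pics/w10.png

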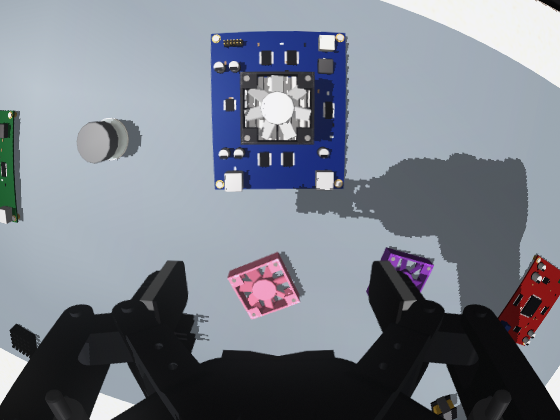

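```bash

python3 -m inch '[[[0,-3,-4,0,0],[0,-6,-8,0,0],[0,-9,-12,0,0],[0,-12,-16,0.5,0],[0,-15.5,-20.2,0.9,0]]]' 
python3 -m inch '[[[0,0,0,0,0],[0,0,0,0,0],[0,0,0,0,0],[0,0,0,0,0]]]' 
python3 -c "
from h import *
c=snap('wrist','w11')
go(.416,.172,.12,12.5)"
```

```text
t: 13.85
ee_pos: [0.4228, 0.1717, 0.1206]
ee_rot: [-179.9, -0.1, 12.5]
contact_force: [-0.7, 1.5, 0.2]
finger_gap: 1.0
t: 14.25
ee_pos: [0.4247, 0.1687, 0.1204]
ee_rot: [-180.0, -0.1, 12.3]
contact_force: [0.3, 0.4, 0.1]
finger_gap: 1.0
t 14.30 tcp [0.4244 0.1687 0.1204] rot [-1.800e+02 -4.000e-02  1.235e+01] gap 0.998 F [-0.7  0.5 -0.1] j7 -112.2
shift cm [-0.75 -0.51  0.04] spin -0.15 (or other half turn)
```

View pics/w11.png

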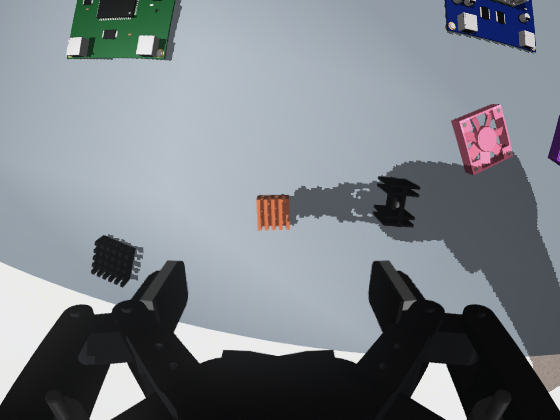

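```bash

python3 -c "
from h import *;c=pickle.load(open('pics/w11.pkl','rb'))
cv2.imwrite('pics/w11b.png',cv2.resize(c['img'][180:245,240:310][:,:,::-1],None,fx=8,fy=8,interpolation=cv2.INTER_CUBIC))
cv2.imwrite('pics/w11c.png',cv2.resize(c['img'][225:295,80:155][:,:,::-1],None,fx=8,fy=8,interpolation=cv2.INTER_CUBIC))
"
```

```text
(no output)
```

View pics/w11b.png

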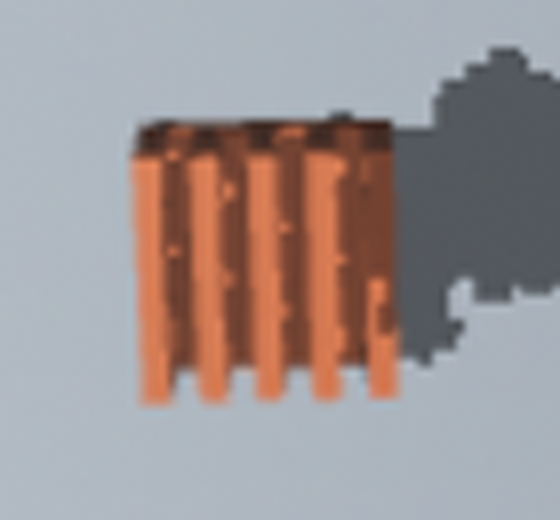

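View pics/w11c.png

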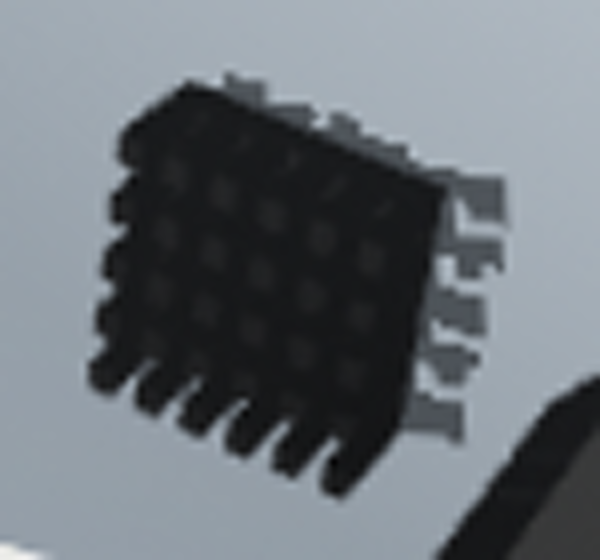

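```bash

python3 -c "
from h import *;c=pickle.load(open('pics/w11.pkl','rb'))
f=(np.array([(133,155),(393,152),(399,400),(142,404)])-4)/8+[240,180]
P=sq(c,f,.014);x,y=P.mean(0);go(x,y,.004,13.6)"

```

```text
ctr [0.4168 0.1715] sides [0.0259 0.0262 0.0263 0.0264] yaw%90 [13.  14.2 13.3 13.2] mean 13.4
t 14.30 tcp [0.4244 0.1687 0.1204] rot [-1.800e+02 -4.000e-02  1.235e+01] gap 0.998 F [-0.7  0.5 -0.1] j7 -112.2
shift cm [-0.69 -0.44 11.64] spin -1.25 (or other half turn)
```

```bash

python3 -m inch '[[[0,-0.7,-0.45,5,-1.05],[0,-0.7,-0.45,8.5,-1.05],[0,-0.7,-0.45,8.5,-1.05],[0,-0.7,-0.45,8.5,-1.05],[0,-0.7,-0.45,8.5,-1.05]]]'
python3 -c "
from h import *
go(.4168,.1715,.004,13.4)"
```

```text
t: 14.8
ee_pos: [0.4169, 0.1728, 0.0369]
ee_rot: [-180.0, -0.2, 13.5]
contact_force: [1.2, 0.4, 0.2]
finger_gap: 1.002
t 14.80 tcp [0.4169 0.1728 0.0369] rot [-179.97   -0.19   13.5 ] gap 1.002 F [1.2 0.4 0.2] j7 -117.0
shift cm [-0.05  0.13  3.29] spin 0.1 (or other half turn)
```

```bash

python3 -m inch '[[[0,-0.05,0.1,2.5,0.1],[0,-0.05,0.1,3.25,0.1],[0,-0.05,0.1,3.25,0.1],[0,-0.05,0.1,3.25,0.1]]]'
python3 -c "
from h import *
go(.4168,.1715,.004,13.4)"
python3 -m inch '[[[255,0,0,0,0],[255,0,0,0,0],[255,0,0,0,0],[255,0,0,0,0],[255,0,0,0,0]]]' 30
python3 -m inch '[[[255,0,0,0,0],[255,0,0,0,0]]]' 30
python3 -c "
from h import *
go(.4168,.1715,.004,13.4)"
```

```text
t: 15.2
ee_pos: [0.4156, 0.1716, 0.0038]
ee_rot: [-180.0, -0.1, 13.5]
contact_force: [-0.2, -0.5, 0.1]
finger_gap: 0.999
t 15.20 tcp [0.4156 0.1716 0.0038] rot [-1.7999e+02 -9.0000e-02  1.3450e+01] gap 0.999 F [-0.2 -0.5  0.1] j7 -119.1
shift cm [ 0.11  0.03 -0.02] spin 0.05 (or other half turn)
t: 15.7
ee_pos: [0.4151, 0.1713, 0.0032]
ee_rot: [180.0, -0.0, 13.5]
contact_force: [-1.6, -0.2, 4.4]
finger_gap: 0.291
t: 15.9
ee_pos: [0.4151, 0.1713, 0.0032]
ee_rot: [180.0, -0.0, 13.5]
contact_force: [-1.1, -0.5, 6.1]
finger_gap: 0.289
t 15.90 tcp [0.4151 0.1713 0.0032] rot [ 1.7999e+02 -2.0000e-02  1.3450e+01] gap 0.289 F [-1.1 -0.5  6.1] j7 -119.1
shift cm [ 0.17  0.02 -0.08] spin 0.05 (or other half turn)
```

```bash

python3 -m inch '[[[255,0,0,-4,0],[255,0,0,-8,0],[255,0,0,-11.5,0],[255,0,0,-11.5,0],[255,0,0,-11.5,0]]]' 
python3 -c "
from h import *
s=pickle.load(open('pics/scene0.pkl','rb'))
f=np.array([(112,97),(167,145),(82,203),(28,152)])/2.5+[130,120]
sq(s,f,.008,False)
c=pickle.load(open('pics/w7.pkl','rb'))
im=c['img'][0:80,440:560][:,:,::-1]; cv2.imwrite('pics/w7c.png',cv2.resize(im,None,fx=5,fy=5,interpolation=cv2.INTER_CUBIC))
go(.47,-.33,.12)"
```

```text
t: 16.4
ee_pos: [0.4151, 0.1711, 0.1181]
ee_rot: [180.0, -0.1, 13.4]
contact_force: [-0.1, -0.1, -0.3]
finger_gap: 0.299
ctr [ 0.5478 -0.3331] sides [0.0934 0.1097 0.0929 0.1096] yaw%90 [77.4 76.7 77.3 77. ] mean -12.92
t 16.40 tcp [0.4151 0.1711 0.1181] rot [ 1.7999e+02 -7.0000e-02  1.3440e+01] gap 0.299 F [-0.1 -0.1 -0.3] j7 -112.4
shift cm [-6.3  50.01 -0.19] spin 0 (or other half turn)
```

View pics/w7c.png

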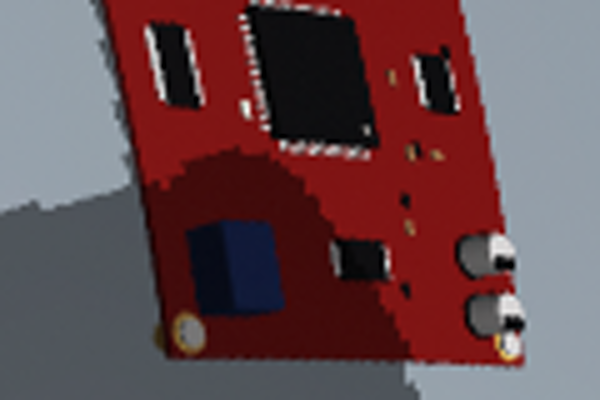

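```bash

python3 -m inch '[[[255,-0.5,4.8,0,2.5],[255,-1.2,9.6,0,5],[255,-2,14.4,0,8],[255,-2.7,19.2,0,10.5],[255,-3.4,24,0,13.2]]]' 
python3 -c "
from h import *
go(.46,-.312,.115,-13)"
```

```text
t: 16.9
ee_pos: [0.4362, -0.0719, 0.1162]
ee_rot: [-180.0, 0.2, 0.2]
contact_force: [1.4, -0.3, -0.2]
finger_gap: 0.296
t 16.90 tcp [ 0.4362 -0.0719  0.1162] rot [-1.7999e+02  2.0000e-01  1.7000e-01] gap 0.296 F [ 1.4 -0.3 -0.2] j7 -90.0
shift cm [ 2.31 24.02  0.1 ] spin 13.17 (or other half turn)
```

```bash

python3 -m inch '[[[255,0.5,4.8,0,2.7],[255,1,9.6,0,5.4],[255,1.5,14.4,0,8],[255,2,19.2,0,10.7],[255,2.3,23.9,0,13.2]]]' 
python3 -m inch '[[[255,0,0,0,0],[255,0,0,0,0],[255,0,0,0,0],[255,0,0,0,0],[255,0,0,0,0]]]' 
python3 -c "
from h import *
c=snap('wrist','w12')
from rig import ctrl
s=ctrl.state(); held(c,s['ee_pos'],s['ee_rot'][2],.0017,.013,(.0108,-.0032))
cv2.imwrite('pics/w12b.png',cv2.resize(c['img'][200:310,205:355][:,:,::-1],None,fx=4,fy=4,interpolation=cv2.INTER_CUBIC))
go(.46,-.312,.115,-13)"
```

```text
t: 17.4
ee_pos: [0.4606, -0.3104, 0.1156]
ee_rot: [-180.0, 0.2, -13.0]
contact_force: [0.4, 0.1, -0.2]
finger_gap: 0.292
t: 17.9
ee_pos: [0.4619, -0.3075, 0.1176]
ee_rot: [-180.0, 0.0, -12.8]
contact_force: [0.0, 0.5, -1.2]
finger_gap: 0.295
0.0108 [[249.9, 246.5], [308.5, 246.5], [306.4, 296.3], [251.8, 296.3]]
-0.0032 [[252.2, 235.2], [305.9, 235.1], [304.3, 282.0], [253.8, 282.0]]
t 17.95 tcp [ 0.462  -0.3078  0.1178] rot [-1.7998e+02  1.0000e-02 -1.2840e+01] gap 0.291 F [-0.2 -0.1  0.1] j7 -74.5
shift cm [-0.1   0.45  0.28] spin 0.16 (or other half turn)
```

View pics/w12.png

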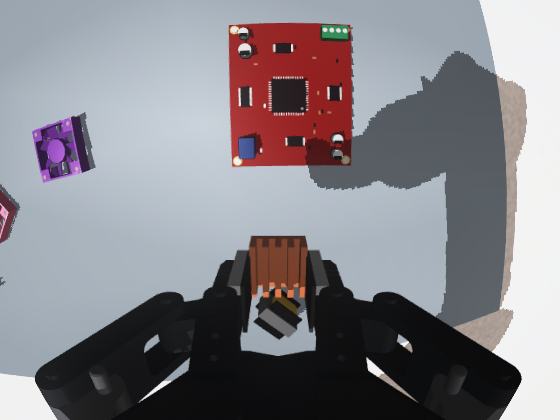

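View pics/w12b.png

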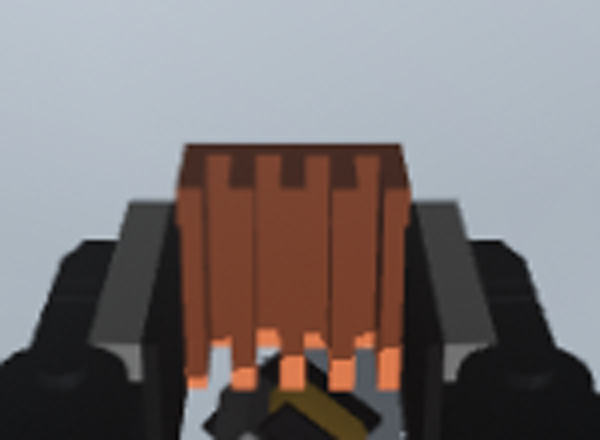

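```bash

python3 -c "
from h import *;c=pickle.load(open('pics/w12.pkl','rb'))
quad(c,(262,70,316,122),(0,0,0),(180,255,60),.011,'w12c')
"
```

```text
[[304.9, 79.1], [305.2, 111.4], [271.9, 111.4], [271.9, 79.1]]
ctr [ 0.545  -0.3344] sides [0.025  0.0253 0.0249 0.0249] yaw%90 [78.1 77.5 77.1 77.6] mean -12.42
```

View pics/w12c.png

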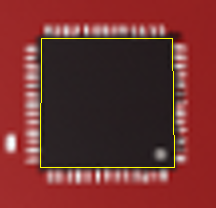

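```bash

python3 -c "
from h import *;c=pickle.load(open('pics/w12.pkl','rb'))
quad(c,(215,10,370,185),(0,120,40),(8,255,255),.008,'w12d',k=15)
x,y=.545,-.3344;a=np.radians(-12.6);x-=.0013*np.cos(a);y-=.0013*np.sin(a);print(x,y)
go(x,y,.035,-12.6)
"
```

```text
[[349.6, 44.1], [350.3, 138.4], [234.6, 153.8], [251.6, 22.2]]
ctr [ 0.5493 -0.3422] sides [0.0756 0.0919 0.1056 0.0776] yaw%90 [78.2 85.1 69.6 65. ] mean -15.6
0.5437313082094797 -0.33411641378618445
t 17.95 tcp [ 0.462  -0.3078  0.1178] rot [-1.7998e+02  1.0000e-02 -1.2840e+01] gap 0.291 F [-0.2 -0.1  0.1] j7 -74.5
shift cm [8.56 0.75 8.28] spin -0.24 (or other half turn)
```

View pics/w12d.png

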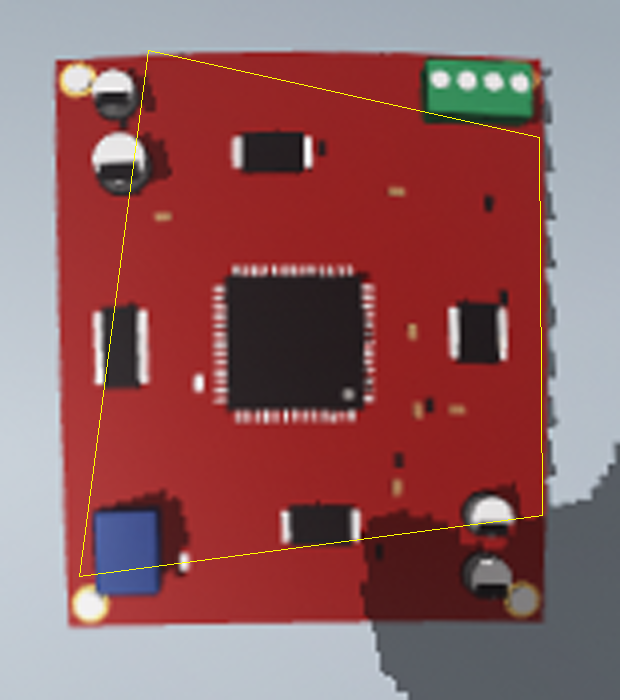

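```bash

python3 -c "
from h import *;c=pickle.load(open('pics/w12.pkl','rb'))
sq(c,np.array([(55,60),(541,58),(543,621),(70,627)])/4+[215,10],.008)"
python3 -m inch '[[[255,4.3,0.4,0,-0.2],[255,8.55,0.75,2,-0.2],[255,8.55,0.75,6,-0.2],[255,8.55,0.75,8,-0.2],[255,8.55,0.75,8,-0.2]]]' 
python3 -m inch '[[[255,0,0,0,0],[255,0,0,0,0],[255,0,0,0,0],[255,0,0,0,0]]]' 
python3 -c "
from h import *
go(.5437,-.3341,.0144,-12.6)"
```

```text
ctr [ 0.5462 -0.3369] sides [0.0945 0.1137 0.0942 0.1135] yaw%90 [78.2 78.  78.1 78.2] mean -11.87
t: 18.45
ee_pos: [0.5413, -0.3335, 0.0344]
ee_rot: [-179.9, 0.4, -12.7]
contact_force: [-0.5, 0.0, -0.1]
finger_gap: 0.296
t: 18.85
ee_pos: [0.5441, -0.3359, 0.0393]
ee_rot: [180.0, -0.1, -12.8]
contact_force: [-0.3, -0.3, -0.3]
finger_gap: 0.294
t 18.85 tcp [ 0.5441 -0.3359  0.0393] rot [ 1.7996e+02 -1.4000e-01 -1.2750e+01] gap 0.294 F [-0.3 -0.3 -0.3] j7 -76.1
shift cm [-0.08 -0.17  2.49] spin -0.15 (or other half turn)
```

```bash

python3 -m inch '[[[255,-0.05,-0.17,1.2,-0.75],[255,-0.05,-0.17,1.9,-0.75],[255,-0.05,-0.17,1.9,-0.75],[255,-0.05,-0.17,1.9,-0.75],[255,-0.05,-0.17,1.9,-0.75]]]' 
python3 -c "
from h import *
go(.5437,-.3341,.0144,-12.1)"
```

```text
t: 19.35
ee_pos: [0.5434, -0.3338, 0.0188]
ee_rot: [180.0, -0.0, -12.0]
contact_force: [-0.1, 0.2, -0.5]
finger_gap: 0.292
t 19.35 tcp [ 0.5434 -0.3338  0.0188] rot [ 1.7999e+02 -1.0000e-02 -1.2010e+01] gap 0.292 F [-0.1  0.2 -0.5] j7 -75.7
shift cm [0.03 0.02 0.44] spin 0.09 (or other half turn)
```

```bash

python3 -m inch '[[[255,0.02,0.02,0.2,0],[255,0.02,0.02,0.35,0],[255,0.02,0.02,0.46,0],[255,0.02,0.02,0.48,0],[255,0.02,0.02,0.48,0]]]' 
python3 -c "
from h import *
go(.5437,-.3341,.0144,-12.1)"
```

```text
t: 19.85
ee_pos: [0.5435, -0.3339, 0.0143]
ee_rot: [180.0, -0.0, -12.0]
contact_force: [-1.2, 0.6, 1.3]
finger_gap: 0.294
t 19.85 tcp [ 0.5435 -0.3339  0.0143] rot [ 1.8e+02 -1.0e-02 -1.2e+01] gap 0.294 F [-1.2  0.6  1.3] j7 -75.7
shift cm [ 0.02  0.01 -0.01] spin 0.1 (or other half turn)
```

```bash

python3 -m inch '[[[255,0,0,0.03,0],[255,0,0,0.03,0]]]' 
python3 -m inch '[[[0,0,0,0,0],[0,0,0,0,0],[0,0,0,0,0],[0,0,0,0,0],[0,0,0,0,0]]]' 
python3 -m inch '[[[0,0,0,-4,0],[0,0,0,-8,0],[0,-3,0,-10,0],[0,-7,0,-10,0],[0,-7,0,-10,0]]]' 
python3 -m inch '[[[0,0,0,0,0]]]' 
python3 -c "
from h import *
c=snap('wrist','w13')
cv2.imwrite('pics/w13b.png',cv2.resize(c['img'][80:150,250:330][:,:,::-1],None,fx=8,fy=8,interpolation=cv2.INTER_CUBIC))
cv2.imwrite('pics/w13c.png',cv2.resize(c['img'][20:200,200:380][:,:,::-1],None,fx=3,fy=3,interpolation=cv2.INTER_CUBIC))
go(.339,.31,.12,13.5)"
```

```text
t: 20.05
ee_pos: [0.5435, -0.334, 0.0142]
ee_rot: [180.0, -0.0, -12.0]
contact_force: [-1.5, 1.1, 4.9]
finger_gap: 0.293
t: 20.55
ee_pos: [0.5434, -0.3339, 0.0136]
ee_rot: [180.0, 0.0, -12.0]
contact_force: [-0.0, -0.2, 0.2]
finger_gap: 1.0
t: 21.05
ee_pos: [0.4693, -0.3189, 0.1138]
ee_rot: [180.0, 0.3, -12.2]
contact_force: [0.5, -0.3, -0.5]
finger_gap: 1.001
t: 21.15
ee_pos: [0.4744, -0.3195, 0.1141]
ee_rot: [180.0, -0.0, -12.0]
contact_force: [0.9, -1.4, 1.5]
finger_gap: 1.001
t 21.20 tcp [ 0.4756 -0.3195  0.114 ] rot [ 1.7999e+02 -7.0000e-02 -1.2000e+01] gap 0.999 F [0.3 0.  0.6] j7 -73.4
shift cm [-26.44 -58.74  -0.64] spin -25.5 (or other half turn)
```

View pics/w13b.png

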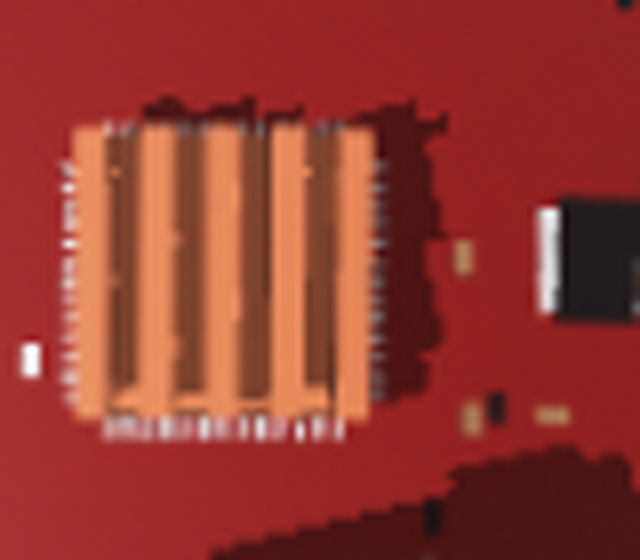

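View pics/w13c.png

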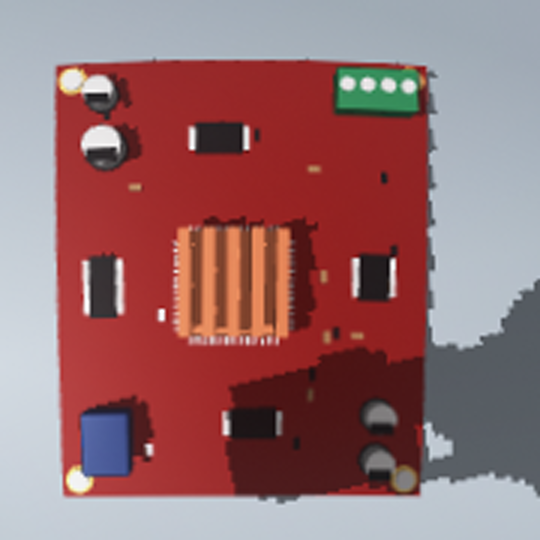

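```bash

python3 -c "
from h import *;c=pickle.load(open('pics/w13.pkl','rb'))
sq(c,(np.array([(73,127),(375,125),(370,419),(75,419)])-4)/8+[250,80],.025)
b=sq(c,(np.array([(55,66),(426,66),(421,494),(64,494)])-1.5)/3+[200,20],.008)
a=np.radians(-12);X=np.array([np.cos(a),np.sin(a)]);Y=np.array([-X[1],X[0]])
print(b.mean(0)-.002*X+.002*Y)
"
```

```text
ctr [ 0.5457 -0.3342] sides [0.0266 0.0264 0.0262 0.0262] yaw%90 [78.3 77.2 77.9 78. ] mean -12.15
ctr [ 0.5468 -0.3366] sides [0.0944 0.1128 0.0945 0.1126] yaw%90 [78.  78.2 77.9 78.2] mean -11.91
[ 0.54524272 -0.33419385]
```

```bash

python3 -m inch '[[[0,-1.1,-4.8,0,-8],[0,-2.2,-9.6,0,-16],[0,-3.3,-14.4,0,-24],[0,-4.4,-19.2,0,-32],[0,-5.5,-24,0,-40]]]' 
python3 -c "
from h import *
go(.45,.10,.12,40);go(.339,.31,.12,40)"
```

```text
t: 21.7
ee_pos: [0.4724, -0.0708, 0.1138]
ee_rot: [180.0, -0.1, 28.4]
contact_force: [0.9, 0.5, 0.2]
finger_gap: 1.002
t 21.70 tcp [ 0.4724 -0.0708  0.1138] rot [ 1.7998e+02 -9.0000e-02  2.8370e+01] gap 1.002 F [0.9 0.5 0.2] j7 -65.2
shift cm [  6.15 -16.09  -0.61] spin -11.63 (or other half turn)
t 21.70 tcp [ 0.4724 -0.0708  0.1138] rot [ 1.7998e+02 -9.0000e-02  2.8370e+01] gap 1.002 F [0.9 0.5 0.2] j7 -65.2
shift cm [  6.36 -39.84  -0.62] spin -11.63 (or other half turn)
```

```bash

python3 -m inch '[[[0,1.8,-4.5,0,-4],[0,3.4,-9,0,-8],[0,5,-13,0,-12],[0,6.2,-17.5,0,-12],[0,6.8,-22,0,-12]]]' 
python3 -c "
from h import *
go(.339,.31,.12,40)"
```

```text
t: 22.2
ee_pos: [0.429, 0.1564, 0.114]
ee_rot: [-180.0, -0.2, 40.0]
contact_force: [1.5, -0.6, 0.5]
finger_gap: 0.998
t 22.20 tcp [0.429  0.1564 0.114 ] rot [-1.7997e+02 -1.5000e-01  4.0030e+01] gap 0.998 F [ 1.5 -0.6  0.5] j7 -85.4
shift cm [  2.99 -17.56  -0.59] spin 0.03 (or other half turn)
```

```bash

python3 -m inch '[[[0,0.8,-4.4,0,0],[0,1.6,-8.8,0,0],[0,2.4,-13,0,0],[0,3,-17,0,0],[0,3,-17,0,0]]]' 
python3 -m inch '[[[0,0,0,0,0],[0,0,0,0,0],[0,0,0,0,0]]]' 
python3 -c "
from h import *
c=snap('wrist','w14')
go(.339,.31,.12,40)"
```

```text
t: 22.7
ee_pos: [0.3387, 0.3094, 0.1143]
ee_rot: [-179.8, -0.2, 40.6]
contact_force: [0.3, -0.5, -0.2]
finger_gap: 1.001
t: 23.0
ee_pos: [0.3425, 0.3015, 0.1135]
ee_rot: [180.0, 0.0, 39.9]
contact_force: [-0.3, 0.1, -0.2]
finger_gap: 0.998
t 23.05 tcp [0.3424 0.3015 0.1136] rot [1.7998e+02 2.0000e-02 3.9850e+01] gap 1.001 F [ 0.1  0.4 -0.3] j7 -108.8
shift cm [ 0.28 -0.87 -0.64] spin -0.15 (or other half turn)
```

View pics/w14.png

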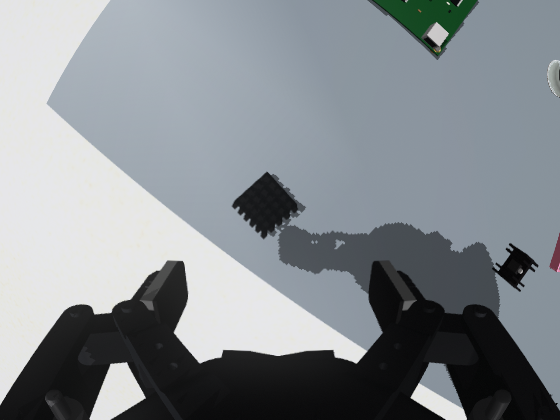

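```bash

python3 -c "
from h import *;c=pickle.load(open('pics/w14.pkl','rb'))
cv2.imwrite('pics/w14b.png',cv2.resize(c['img'][160:250,220:315][:,:,::-1],None,fx=6,fy=6,interpolation=cv2.INTER_CUBIC))"
python3 -m inch '[[[0,0,-0.7,0,-8.5],[0,0,-0.7,0,-17],[0,0,-0.7,0,-25.5],[0,0,-0.7,0,-34],[0,0,-0.7,0,-42.5]]]' 
python3 -m inch '[[[0,0,0,0,-3],[0,0,0,0,-3],[0,0,0,0,-3],[0,0,0,0,-3],[0,0,0,0,-3]]]' 
python3 -c "
from h import *
c=snap('wrist','w15')
cv2.imwrite('pics/w15b.png',cv2.resize(c['img'][160:255,230:335][:,:,::-1],None,fx=7,fy=6,interpolation=cv2.INTER_CUBIC))
go(.339,.31,.12,85)"
```

```text
t: 23.55
ee_pos: [0.3378, 0.307, 0.1137]
ee_rot: [180.0, 0.0, 82.7]
contact_force: [-0.6, -0.1, 0.3]
finger_gap: 0.998
t: 24.05
ee_pos: [0.3371, 0.3077, 0.1138]
ee_rot: [180.0, 0.0, 85.5]
contact_force: [0.5, 0.0, 0.6]
finger_gap: 1.001
t 24.10 tcp [0.3371 0.3078 0.1137] rot [1.7999e+02 1.0000e-02 8.5480e+01] gap 1.002 F [-0.7 -0.4 -0.7] j7 -69.2
shift cm [ 0.24  0.18 -0.63] spin 0.48 (or other half turn)
```

View pics/w15b.png

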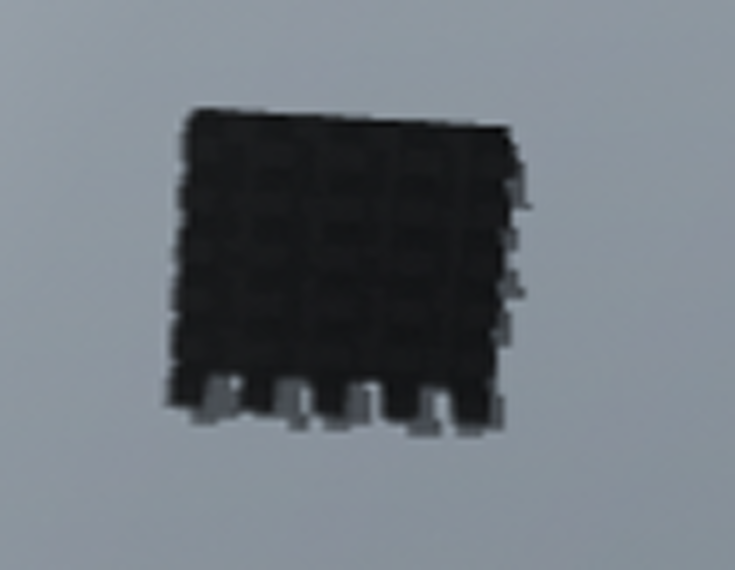

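```bash

python3 -c "
from h import *;c=pickle.load(open('pics/w15.pkl','rb'))
im=c['img'][165:245,240:320][:,:,::-1].astype(float); im=np.clip((im-10)*5,0,255).astype(np.uint8)
cv2.imwrite('pics/w15c.png',cv2.resize(im,None,fx=7,fy=7,interpolation=cv2.INTER_CUBIC))"
```

```text
(no output)
```

View pics/w15c.png

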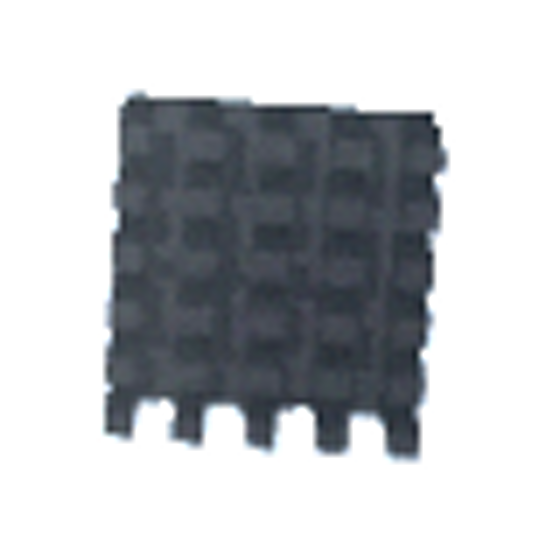

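```bash

python3 -c "
from h import *;c=pickle.load(open('pics/w15.pkl','rb'))
T=lambda p:(np.array(p)-3.5)/7+[240,165]
r=px2w(c,T([(105,436),(415,458)]),.018,True); f=px2w(c,T([(125,98),(435,112)]),0.0,True); t=px2w(c,T([(121,128),(445,148)]),0.018,True)
P=np.array([f[0],f[1],r[1],r[0]]); e=np.roll(P,-1,0)-P; print(P.round(4).tolist(),np.hypot(*e.T).round(4),np.degrees(np.arctan2(e[:,1],e[:,0])).round(1),P.mean(0))
P=np.array([t[0],t[1],r[1],r[0]]); e=np.roll(P,-1,0)-P; print(np.hypot(*e.T).round(4),np.degrees(np.arctan2(e[:,1],e[:,0])).round(1),P.mean(0))
"
```

```text
[[0.3221, 0.3304], [0.3576, 0.3259], [0.352, 0.2904], [0.3176, 0.2958]] [0.0358 0.0359 0.0348 0.0349] [ -7.2 -99.1 171.1  82.5] [0.33730231 0.31064291]
[0.035  0.0356 0.0348 0.0352] [ -8.2 -98.8 171.1  81.5] [0.33741704 0.31063388]
```

```bash

python3 -c "
from h import *
go(.3373,.3106,.003,81.8)"
python3 -m inch '[[[0,0.3,0,4,3.7],[0,0.3,0,8,3.7],[0,0.3,0,8,3.7],[0,0.3,0,8,3.7],[0,0.3,0,8,3.7]]]' 
python3 -c "
from h import *
go(.3373,.3106,.004,81.8)
c=snap('wrist','w16')
im=c['img'].astype(float)[:,:,::-1]; im=np.clip((im-10)*4,0,255).astype(np.uint8)
cv2.imwrite('pics/w16.png',im)"
```

```text
t 24.10 tcp [0.3371 0.3078 0.1137] rot [1.7999e+02 1.0000e-02 8.5480e+01] gap 1.002 F [-0.7 -0.4 -0.7] j7 -69.2
shift cm [ 0.28  0.   11.07] spin 3.68 (or other half turn)
t: 24.6
ee_pos: [0.338, 0.312, 0.0353]
ee_rot: [179.9, -0.1, 81.8]
contact_force: [0.1, 0.4, 0.8]
finger_gap: 0.997
t 24.60 tcp [0.338  0.312  0.0353] rot [ 1.7989e+02 -1.4000e-01  8.1810e+01] gap 0.997 F [0.1 0.4 0.8] j7 -80.5
shift cm [-0.16 -0.06  3.13] spin 0.01 (or other half turn)
```

View pics/w16.png

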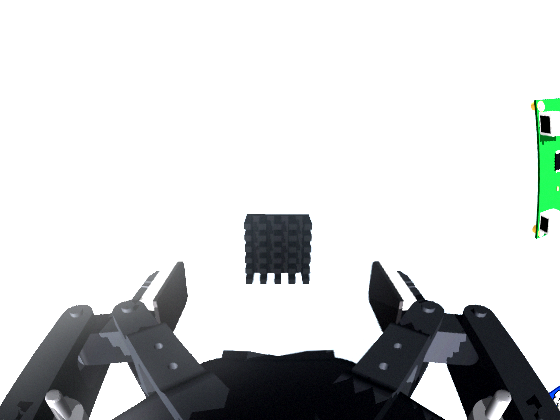

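```bash

python3 -m inch '[[[0,-0.1,-0.05,2.4,0],[0,-0.1,-0.05,3.1,0],[0,-0.1,-0.05,3.1,0],[0,-0.1,-0.05,3.1,0]]]'
python3 -c "
from h import *
go(.3373,.3106,.004,81.8)"
python3 -m inch '[[[255,0,0,0,0],[255,0,0,0,0],[255,0,0,0,0],[255,0,0,0,0],[255,0,0,0,0]]]' 30
python3 -m inch '[[[255,0,0,0,0]]]'
python3 -c "
from h import *
go(.3373,.3106,.004,81.8)"
```

```text
t: 25.05
ee_pos: [0.337, 0.3104, 0.0036]
ee_rot: [179.9, -0.1, 81.8]
contact_force: [-0.7, 0.8, 0.3]
finger_gap: 1.003
t 25.05 tcp [0.337  0.3104 0.0036] rot [ 1.7994e+02 -6.0000e-02  8.1800e+01] gap 1.003 F [-0.7  0.8  0.3] j7 -83.6
shift cm [ 0.02  0.02 -0.04] spin 0.0 (or other half turn)
t: 25.55
ee_pos: [0.3368, 0.3101, 0.0031]
ee_rot: [180.0, -0.0, 81.8]
contact_force: [-0.9, -0.9, 5.8]
finger_gap: 0.414
t: 25.65
ee_pos: [0.3369, 0.3101, 0.0031]
ee_rot: [180.0, -0.0, 81.8]
contact_force: [0.4, -1.1, 5.7]
finger_gap: 0.41
t 25.65 tcp [0.3369 0.3101 0.0031] rot [ 1.7996e+02 -1.0000e-02  8.1800e+01] gap 0.410 F [ 0.4 -1.1  5.7] j7 -83.6
shift cm [ 0.06  0.04 -0.09] spin 0.0 (or other half turn)
```

```bash

python3 -m inch '[[[255,0,0,-4,0],[255,0,0,-8,0],[255,0,0,-11.2,0],[255,0,0,-11.2,0],[255,0,0,-11.2,0]]]'
python3 -c "
from h import *
s=pickle.load(open('pics/scene0.pkl','rb'))
sq(s,np.array([(645,422),(748,468),(693,583),(590,533)])/2.5+[130,120],.008,False)
go(.591,.258,.115,102)"
```

```text
t: 26.15
ee_pos: [0.3369, 0.3097, 0.115]
ee_rot: [179.9, -0.0, 81.8]
contact_force: [0.6, -0.9, -1.2]
finger_gap: 0.41
ctr [0.5812 0.3393] sides [0.0968 0.1225 0.0931 0.1217] yaw%90 [5.1 1.7 4.6 3.4] mean 3.7
t 26.15 tcp [0.3369 0.3097 0.115 ] rot [ 1.7993e+02 -2.0000e-02  8.1780e+01] gap 0.410 F [ 0.6 -0.9 -1.2] j7 -73.1
shift cm [-1.48 25.89  0.03] spin -20.22 (or other half turn)
```

```bash

python3 -m inch '[[[255,-0.4,4.9,0,-4],[255,-0.8,9.8,0,-8],[255,-1.2,14.7,0,-12],[255,-1.6,19.6,0,-12],[255,-1.9,24.5,0,-12]]]'
python3 -m inch '[[[255,0,0,0,0],[255,0,0,0,0],[255,0,0,0,0],[255,0,0,0,0]]]'
python3 -c "
from h import *
c=snap('wrist','w17')
from rig import ctrl
s=ctrl.state(); held(c,s['ee_pos'],s['ee_rot'][2],.0005,.018,(.0149,-.0031))
go(.579,.256,.115,94)
im=c['img'][200:310,205:355][:,:,::-1].astype(float); im=np.clip((im-10)*4,0,255).astype(np.uint8)
cv2.imwrite('pics/w17b.png',cv2.resize(im,None,fx=4,fy=4,interpolation=cv2.INTER_CUBIC))"
```

```text
t: 26.65
ee_pos: [0.5772, 0.2546, 0.1122]
ee_rot: [-179.8, 0.1, 93.8]
contact_force: [-0.1, 1.3, -0.4]
finger_gap: 0.413
t: 27.05
ee_pos: [0.5744, 0.2571, 0.1142]
ee_rot: [-179.9, 0.0, 94.0]
contact_force: [0.2, -0.5, -0.3]
finger_gap: 0.41
0.0149 [[237.3, 244.1], [321.1, 244.1], [316.9, 313.2], [241.3, 313.2]]
-0.0031 [[241.7, 229.7], [316.5, 229.7], [313.4, 293.8], [244.7, 293.8]]
t 27.10 tcp [0.5748 0.2571 0.1145] rot [-1.7995e+02  2.0000e-02  9.3950e+01] gap 0.414 F [-0.1 -0.  -0.1] j7 -43.3
shift cm [-0.14  0.42 -0.05] spin -0.05 (or other half turn)
```

View pics/w17.png

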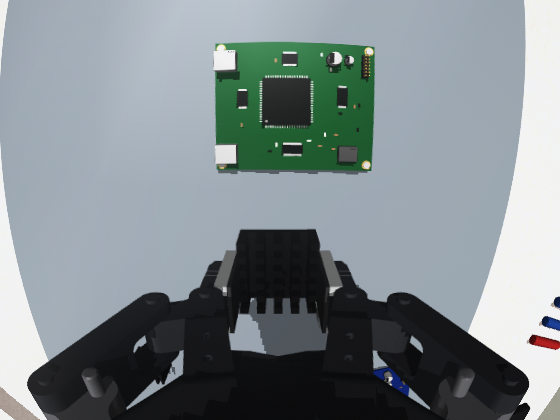

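View pics/w17b.png

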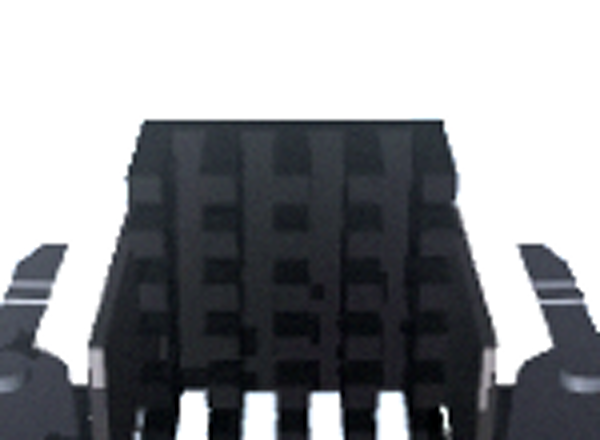

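```bash

python3 -c "
from h import *;c=pickle.load(open('pics/w17.pkl','rb'))
quad(c,(252,66,322,138),(0,0,0),(180,255,60),.011,'w17c',k=9)
cv2.imwrite('pics/w17d.png',cv2.resize(c['img'][30:190,200:390][:,:,::-1],None,fx=4,fy=4,interpolation=cv2.INTER_CUBIC))
"
```

```text
[[309.0, 78.1], [310.1, 125.0], [261.9, 124.3], [262.7, 78.1]]
ctr [0.5744 0.3401] sides [0.0358 0.0363 0.0352 0.0345] yaw%90 [5.6 3.3 2.9 4.3] mean 4.03
```

View pics/w17c.png

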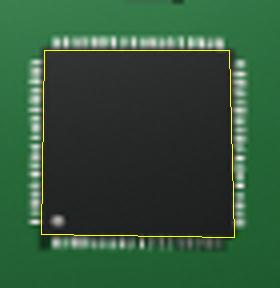

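View pics/w17d.png

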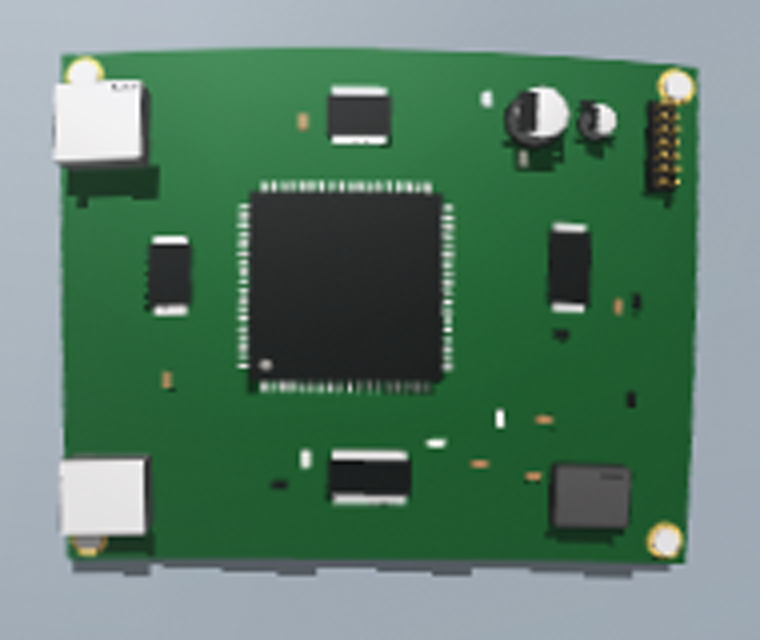

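```bash

python3 -c "
from h import *;c=pickle.load(open('pics/w17.pkl','rb'))
T=lambda p:(np.array(p)-2)/4+[200,30]
sq(c,T([(250,192),(442,193),(443,380),(248,381)]),.011)
b=sq(c,T([(61,55),(698,68),(687,564),(68,560)]),.008)
for yaw in(4,):
  a=np.radians(yaw);X=np.array([np.cos(a),np.sin(a)]);Y=np.array([-X[1],X[0]]);print(b.mean(0)-.007*X+.003*Y, b.mean(0)+.007*X-.003*Y)
go(.5744,.3398,.035,93.7)"
```

```text
ctr [0.5744 0.3403] sides [0.0358 0.0357 0.0367 0.036 ] yaw%90 [4.  4.6 4.5 3.1] mean 4.05
ctr [0.5817 0.3377] sides [0.1227 0.0993 0.1229 0.0995] yaw%90 [3.7 4.  3.8 3.9] mean 3.83
[0.57450679 0.34024263] [0.58889122 0.33523384]
t 27.10 tcp [0.5748 0.2571 0.1145] rot [-1.7995e+02  2.0000e-02  9.3950e+01] gap 0.414 F [-0.1 -0.  -0.1] j7 -43.3
shift cm [8.26 0.54 7.95] spin 0.25 (or other half turn)
```

```bash

python3 -m inch '[[[255,4.2,0.3,0,0.1],[255,8.3,0.5,2,0.1],[255,8.3,0.5,6,0.1],[255,8.3,0.5,8,0.1],[255,8.3,0.5,8,0.1]]]' 
python3 -m inch '[[[255,0,0,0,0],[255,0,0,0,0],[255,0,0,0,0],[255,0,0,0,0]]]' 
python3 -c "
from h import *
go(.5744,.3399,.0143,93.85)"
```

```text
t: 27.6
ee_pos: [0.5729, 0.3383, 0.0314]
ee_rot: [-179.7, 0.2, 93.8]
contact_force: [0.2, 0.1, -0.7]
finger_gap: 0.411
t: 28.0
ee_pos: [0.5766, 0.3395, 0.0361]
ee_rot: [179.9, -0.0, 93.7]
contact_force: [-0.6, -0.4, -1.3]
finger_gap: 0.409
t 28.00 tcp [0.5766 0.3395 0.0361] rot [ 1.7988e+02 -5.0000e-02  9.3680e+01] gap 0.409 F [-0.6 -0.4 -1.3] j7 -52.2
shift cm [ 0.05 -0.22  2.18] spin -0.17 (or other half turn)
```

```bash

python3 -m inch '[[[255,0.05,-0.15,1,-0.1],[255,0.05,-0.15,1.7,-0.1],[255,0.05,-0.15,1.7,-0.1],[255,0.05,-0.15,1.7,-0.1],[255,0.05,-0.15,1.7,-0.1]]]' 
python3 -c "
from h import *
go(.5744,.3399,.0143,93.85)"
```

```text
t: 28.5
ee_pos: [0.5744, 0.3399, 0.0177]
ee_rot: [180.0, -0.0, 93.8]
contact_force: [-0.5, -0.9, -0.9]
finger_gap: 0.414
t 28.50 tcp [0.5744 0.3399 0.0177] rot [ 1.7999e+02 -1.0000e-02  9.3810e+01] gap 0.414 F [-0.5 -0.9 -0.9] j7 -52.9
shift cm [ 0.   -0.    0.34] spin -0.04 (or other half turn)
```

```bash

python3 -m inch '[[[255,0,0,0.15,0],[255,0,0,0.28,0],[255,0,0,0.37,0],[255,0,0,0.37,0],[255,0,0,0.37,0]]]' 
python3 -c "
from h import *
go(.5744,.3399,.0143,93.85)"
```

```text
t: 29.0
ee_pos: [0.5744, 0.3397, 0.0142]
ee_rot: [180.0, 0.0, 93.8]
contact_force: [-1.0, -1.1, 1.5]
finger_gap: 0.411
t 29.00 tcp [0.5744 0.3397 0.0142] rot [1.7999e+02 1.0000e-02 9.3800e+01] gap 0.411 F [-1.  -1.1  1.5] j7 -53.0
shift cm [ 0.02  0.   -0.01] spin -0.05 (or other half turn)
```

```bash

python3 -m inch '[[[255,0,0,0.03,0],[255,0,0,0.03,0]]]' 
python3 -m inch '[[[0,0,0,0,0],[0,0,0,0,0],[0,0,0,0,0],[0,0,0,0,0],[0,0,0,0,0]]]' 
python3 -m inch '[[[0,0,0,-4,0],[0,0,0,-8,0],[0,-3,0,-10,0],[0,-7,0,-10,0],[0,-7,0,-10,0]]]' 
python3 -m inch '[[[0,0,0,0,0],[0,0,0,0,0],[0,0,0,0,0]]]' 
python3 -c "
from h import *
c=snap('wrist','w18')
im=c['img'][80:145,250:325][:,:,::-1].astype(float); im=np.clip((im-10)*4,0,255).astype(np.uint8)
cv2.imwrite('pics/w18b.png',cv2.resize(im,None,fx=8,fy=8,interpolation=cv2.INTER_CUBIC))
"
```

```text
t: 29.2
ee_pos: [0.5744, 0.3397, 0.0142]
ee_rot: [180.0, 0.0, 93.8]
contact_force: [-2.1, -1.4, 5.3]
finger_gap: 0.414
t: 29.7
ee_pos: [0.5743, 0.3397, 0.0136]
ee_rot: [-180.0, 0.0, 93.8]
contact_force: [-0.0, -0.8, 0.4]
finger_gap: 0.999
t: 30.2
ee_pos: [0.5813, 0.2626, 0.1139]
ee_rot: [179.9, 0.3, 93.3]
contact_force: [0.4, -0.4, -0.4]
finger_gap: 1.004
t: 30.5
ee_pos: [0.5784, 0.2715, 0.1136]
ee_rot: [-180.0, -0.1, 93.9]
contact_force: [0.2, 1.0, 0.0]
finger_gap: 1.002
```

View pics/w18.png

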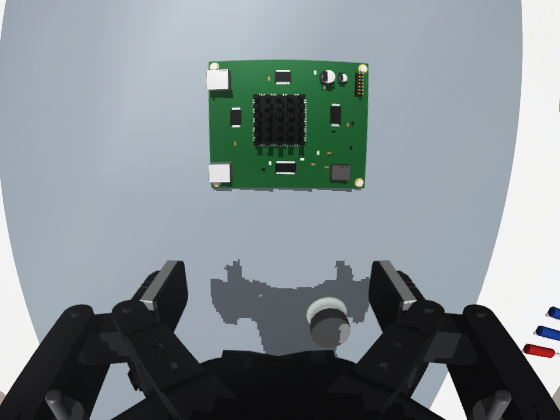

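View pics/w18b.png

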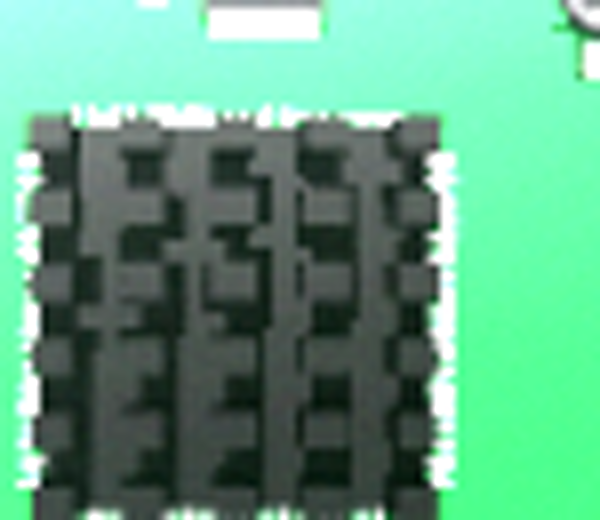

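```bash

python3 -c "
from h import *
c=pickle.load(open('pics/w10.pkl','rb'))
cv2.imwrite('pics/w10b.png',cv2.resize(c['img'][60:155,225:330][:,:,::-1],None,fx=6,fy=6,interpolation=cv2.INTER_CUBIC))
c=snap('scene','s2')
cv2.imwrite('pics/s2b.png',cv2.resize(c['img'][120:360,130:450][:,:,::-1],None,fx=2.5,fy=2.5,interpolation=cv2.INTER_CUBIC))
c=pickle.load(open('pics/w18.pkl','rb'))
im=c['img'][80:160,240:320][:,:,::-1].astype(float); im=np.clip((im-10)*3,0,255).astype(np.uint8)
cv2.imwrite('pics/w18c.png',cv2.resize(im,None,fx=7,fy=7,interpolation=cv2.INTER_CUBIC))
"
```

View pics/w10b.png

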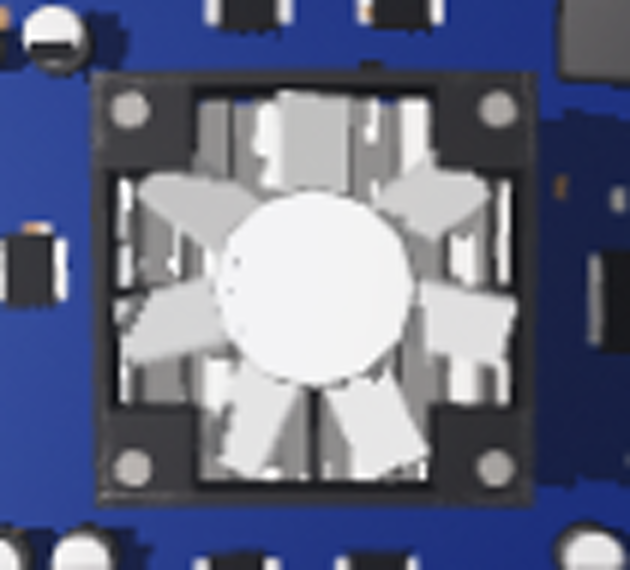

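View pics/s2b.png

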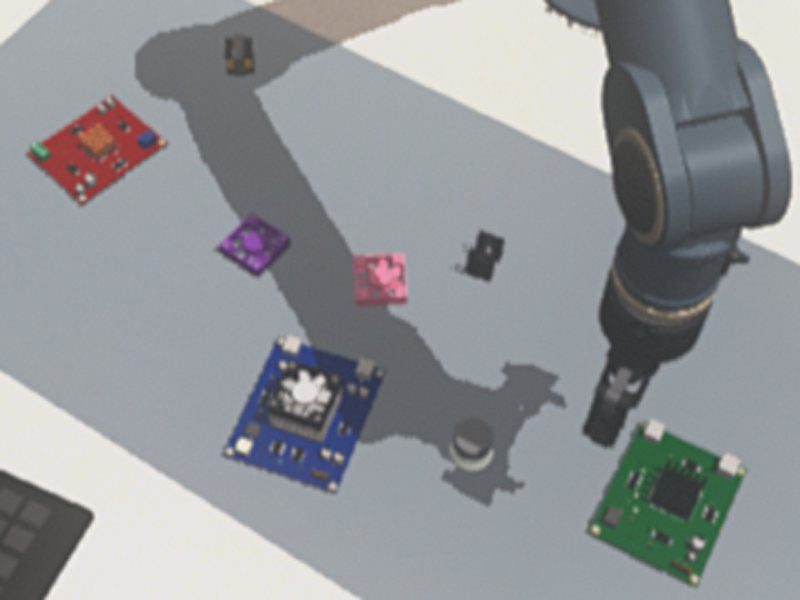

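View pics/w18c.png

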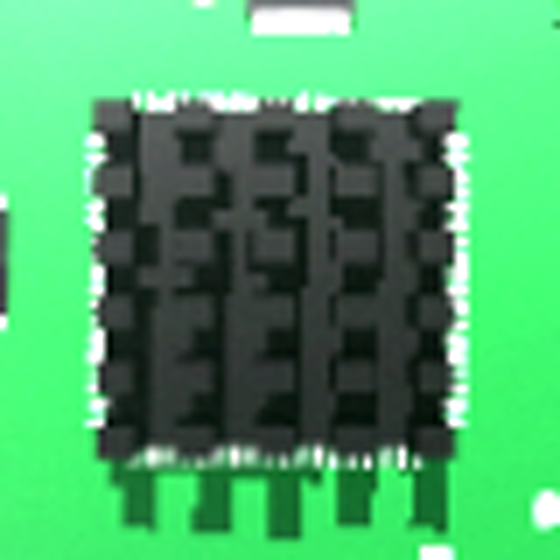

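```bash

python3 -c "
from h import *
c=pickle.load(open('pics/w10.pkl','rb'))
sq(c,(np.array([(92,72),(538,72),(534,505),(95,505)])-3)/6+[225,60],.049)
c=pickle.load(open('pics/w18.pkl','rb'))
sq(c,(np.array([(95,102),(457,101),(455,455),(98,458)])-3.5)/7+[240,80],.029)
from rig import job
print(job.close_job())
"
```

```text
ctr [0.6831 0.0245] sides [0.05   0.0498 0.0502 0.0498] yaw%90 [12.4 12.4 12.4 12.2] mean 12.35
ctr [0.5741 0.3408] sides [0.0357 0.0357 0.0358 0.0358] yaw%90 [4.1 4.  4.4 3.9] mean 4.11
the job is handed in; nothing more can be done
None
```

All three heat sinks are on their own chips and the fan sits on the large one. Everything was set down under control rather than dropped, and the job was handed in at about 30.6 s of the 96 s allowed.

My last checks used the wrist camera, whose calibration is good to about 2 mm, so the offsets below are no more exact than that:

| Part | Placed on | Off-centre | Angle error |
|---|---|---|---|
| Large aluminium sink | blue board, 50 mm chip | 0.7 mm | under 0.5° |
| Fan | large sink | 0.7 mm (about 1.1 mm from the chip centre) | about 0.1° |
| Small copper sink | red board, 26 mm chip | 0.5–0.7 mm | about 0.3° |
| Medium black sink | green board, 36 mm chip | 0.7 mm | about 0.3° |

- **Flatness:** I had no direct measurement. The parts met their seats at the expected heights with light contact (about 10 N at most), and their top outlines came out at full size and square.
- **Red board outline:** the automatic outline of the red board failed, so I picked the board's corners by eye. They agreed with the chip measurement.
- **Bystanders:** in the final overview picture the transformer, the transistor heat sink, the paste pot and the pink and purple fans look unmoved. I compared them by eye only. The arm was clear of everything when I handed in.

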